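# Square up battery packs in a cam jig

### The job

Clear the jig first: turn its cam back until the sprung bar is fully open, and take the wooden setting block out of the channel and set it down on the bench beside the jig. Then stand every yellow battery pack on its short thin end in the jig's channel, one behind another along it, with its wide faces facing along the channel; when all of them stand there, turn the cam until its high point bears on the sprung bar and the packs are squared up against the fence, and leave it set there. Leave everything else on the bench where it is.

Things in the scene. Friction and masses are not known exactly. Their poses are not given: they have to be found in the camera images.
- pack0: flat yellow battery pack with white tape bands at its ends, 100 x 50 x 24 mm, about 0.22 kg; origin at its centre; x along the 100 mm length, y along the 50 mm width, z along the 24 mm thickness. The packs are all alike; each starts lying flat on the bench to the robot's right, its length lying roughly left to right. Three or four are present
- pack1: flat yellow battery pack with white tape bands at its ends, 100 x 50 x 24 mm, about 0.22 kg; origin at its centre; x along the 100 mm length, y along the 50 mm width, z along the 24 mm thickness. The packs are all alike; each starts lying flat on the bench to the robot's right, its length lying roughly left to right. Three or four are present
- pack2: flat yellow battery pack with white tape bands at its ends, 100 x 50 x 24 mm, about 0.22 kg; origin at its centre; x along the 100 mm length, y along the 50 mm width, z along the 24 mm thickness. The packs are all alike; each starts lying flat on the bench to the robot's right, its length lying roughly left to right. Three or four are present
- pack3: flat yellow battery pack with white tape bands at its ends, 100 x 50 x 24 mm, about 0.22 kg; origin at its centre; x along the 100 mm length, y along the 50 mm width, z along the 24 mm thickness. The packs are all alike; each starts lying flat on the bench to the robot's right, its length lying roughly left to right. Three or four are present
- channel (a point): middle of the jig's channel, on its floor (10 mm above the bench); x along the channel (roughly towards the robot's right), y across it from fence to sprung bar (roughly away from the robot), z up. The channel is 250 mm long, open at both ends, 66 mm wide with the bar back and 52 mm with it forward; a squared pack has its centre at y = 0 to +2 mm
- block: plain wooden setting block, 60 x 44 x 40 mm, 0.12 kg, at the start left standing in the channel, its 60 mm length along it; origin at its centre, x along the 60 mm, y along the 44 mm, z along the 40 mm
- fence (a point): middle of the top inner edge of the fixed steel fence (14 mm high above the channel floor, 14 mm thick, 250 mm long), at channel y = -25 mm; axes as the channel's. It stands on the jig's fixed aluminium plate: 260 mm along the channel, from y = -65 to +125 mm, 10 mm thick
- bar (a joint): travel (m) towards the fence of the sprung aluminium bar, 250 mm long, 16 mm thick, top 14.5 mm above the channel floor. 0 = fully back, inner face at channel y = +41 mm; 0.014 = fully forward, inner face at +27 mm. A spring (4 N back, 13 N forward) presses it back against the cam, which drives it
- cam (a joint): angle (rad, clockwise from above) of the steel eccentric cam, a 68 mm disc 7 mm off-centre. 0 = low point on the bar, crank arm along channel -x; pi = high point on the bar, crank along channel +x; in between it sweeps round the side away from the bar. Stops at -0.05 and 3.8, starts part-way, stays where left; 3 to 5 N at the handle turn it
- cam_axis (a point): the cam's upright axis, at channel x = 0, y = +84 mm, on the jig's plate (10 mm above the bench); axes as the channel's. A brass dot on the disc marks the cam's high point. The crank arm's top is 63 mm above the bench
- knob (a point): middle of the crank's upright black handle: a cylinder 20 mm thick and 52 mm tall, 80 mm from the cam axis; this point is 26 mm below its top, 89 mm above the bench. The handle is fixed to the crank and slips round between the fingers as it turns
- tape: bystander, to be left where it is: black roll of insulating tape lying flat, 52 mm across, 18 mm high; origin at the centre of its underside
- phone: bystander, to be left where it is: black phone lying flat, 155 x 75 x 9 mm; origin at the centre of its underside
- driver: bystander, to be left where it is: screwdriver lying down, 200 mm long; origin at the centre of its underside
- jar: bystander, to be left where it is: clear jar, 64 mm across, 85 mm tall; origin at the centre of its underside
- meter: bystander, to be left where it is: black multimeter lying on its back, 150 x 75 x 34 mm; origin at the centre of its underside
- charger: bystander, to be left where it is: white plug-in charger, 80 x 50 x 30 mm; origin at the centre of its underside

How it is judged:
On the way, in this order (a step that is already met when the one before it is completed fails the run):
1. the cam is turned back to its low point, the bar is fully open and the block rests on the bench, off the jig (value of joint cam below 0.3 rad and value of joint bar below 0.0015 m and height (world z) of block below 0.036 m and (x of block in the frame of channel above 0.15 m or x of block in the frame of channel below -0.15 m or y of block in the frame of channel above 0.145 m or y of block in the frame of channel below -0.085 m)), for 0.2 s.
2. every pack present stands on its short end in the channel between fence and bar, cam still open (angle between the x axis of each of pack0, pack1, pack2, pack3 and the z axis of channel, either way round below 0.15 rad and angle between the y axis of each of pack0, pack1, pack2, pack3 and the y axis of channel, either way round below 0.35 rad and z of pack0 in the frame of channel between 0.045 and 0.056 m and x of pack0 in the frame of channel between -0.115 and 0.115 m and y of pack0 in the frame of channel between -0.008 and 0.024 m and z of pack1 in the frame of channel between 0.045 and 0.056 m and x of pack1 in the frame of channel between -0.115 and 0.115 m and y of pack1 in the frame of channel between -0.008 and 0.024 m and z of pack2 in the frame of channel between 0.045 and 0.056 m and x of pack2 in the frame of channel between -0.115 and 0.115 m and y of pack2 in the frame of channel between -0.008 and 0.024 m and z of pack3 in the frame of channel between 0.045 and 0.056 m and x of pack3 in the frame of channel between -0.115 and 0.115 m and y of pack3 in the frame of channel between -0.008 and 0.024 m and value of joint cam below 0.4 rad), for 0.3 s.
3. the cam is turned to its high point and the bar is fully forward (value of joint cam between 2.94 and 3.34 rad and value of joint bar above 0.0125 m), for 0.2 s.
At the end, for the whole second after the job is handed in: block on the bench, off the jig; cam joint 2.94 to 3.34, bar 12.5 mm forward or more; every pack present at rest on a short end on the channel floor: upright to 0.09 rad, width across the channel to 0.12 rad, centre within 115 mm of mid-channel along it and at channel y -4 to +5.5 mm (all of step 3 and angle between the x axis of each of pack0, pack1, pack2, pack3 and the z axis of channel, either way round below 0.09 rad and angle between the y axis of each of pack0, pack1, pack2, pack3 and the y axis of channel, either way round below 0.12 rad and z of pack0 in the frame of channel between 0.045 and 0.056 m and x of pack0 in the frame of channel between -0.115 and 0.115 m and y of pack0 in the frame of channel between -0.004 and 0.0055 m and linear speed of each of pack0, pack1, pack2, pack3 below 0.02 m/s and z of pack1 in the frame of channel between 0.045 and 0.056 m and x of pack1 in the frame of channel between -0.115 and 0.115 m and y of pack1 in the frame of channel between -0.004 and 0.0055 m and z of pack2 in the frame of channel between 0.045 and 0.056 m and x of pack2 in the frame of channel between -0.115 and 0.115 m and y of pack2 in the frame of channel between -0.004 and 0.0055 m and z of pack3 in the frame of channel between 0.045 and 0.056 m and x of pack3 in the frame of channel between -0.115 and 0.115 m and y of pack3 in the frame of channel between -0.004 and 0.0055 m and velocity of joint cam below 0.05 rad/s and height (world z) of block below 0.036 m and (x of block in the frame of channel above 0.15 m or x of block in the frame of channel below -0.15 m or y of block in the frame of channel above 0.145 m or y of block in the frame of channel below -0.085 m)); the robot touches nothing.
It fails at once if a bystander (tape, phone, screwdriver, jar, multimeter, charger) is pushed more than 40 mm from its place or the jar is knocked over (distance of any of tape, phone, driver, jar, meter, charger from where it was at the start of the episode above 0.04 m or angle between jar's own z axis and vertical above 0.5 rad).
Of pack0, pack1, pack2, pack3 only 3 to 4 are there at a start; the rules pass over those that are not, and their reading is None.
At some moment in a run one of block may be knocked a few centimetres aside while the robot is not near it.
Once in a run the grip may slacken for a moment while it holds something.
It also fails if it takes over 208 s, if anything falls off the work surface, if the arm or the gripper's body presses on something with over 40 N, if the wrist force passes 120 N, or if a joint passes its speed limit or range.

### The arm

A 6-joint arm with a two-finger parallel gripper is mounted at the origin on the work surface. World frame = base frame: x ahead of the robot, y to its left, z up, the work surface at z = 0. Lengths are in m, angles in rad, forces in N, time in s.
With the tool pointing down it reaches from about 0.2 to 0.875 m from the base axis. Payload 3.4 kg.
Tool frame: the origin (TCP) lies midway between the tips of the shut fingers; the grasp point (between the pads) lies grip_depth behind it (grip_depth is the distance from the TCP to the grasp point, in m); z points along the fingers, y is the line along which they close (so a half turn about z gives the same grasp; the last joint's range is limited). The gripper opens to 94 mm and grips with 3 to 60 N. Pads are 16 mm wide; open, the fingers measure 119 mm over their backs; the gripper's body (75 mm by 177 mm) begins 78 mm behind the grasp point.
Start: joints at [0.985, 0.276, 1.505, -0, 1.361, -0.121], TCP at [0.258, 0.514, 0.205] pointing down, gripper open.
Joint ranges: [-2.89, 2.89], [-0.75, 2.08], [0.22, 2.7], [-1.18, 4.32], [0.11, 2.71], [-2.7, 2.7]. Speed limits (rad/s): [2.57, 2.57, 3.14, 3.14, 3.14, 3.14].

### API

Orientations are given as a rotation vector (axis times angle).
In Python, from station import get_state, capture, camera_model, finish_job, grip_depth gives the robot as it stands. The module is installed in compiled form; this text tells all that it offers.
- The arm moves only by the tool arm_command, never from a script. Its argument "series" is a list of rows, each a list of 3 entries, a list of its own where there are three numbers: the finger opening in cm, from 0 to 9.4, then the shift along the world's x, y, z in cm, then the turn, a rotation vector about the world's x, y, z in rad. A call has 1 to 10 rows; each row shifts and turns the commanded pose from where the row before left it; what a row does not reach is not made up. A row lasts 1/8 s, in which the tool goes at most 62.5 mm and 10.7 degrees, less where a joint would pass 70% of its speed; a pose out of reach is approached as far as the arm can. A call is refused whole if a number of a shift passes 6.25 or a number of a turn 0.188, either way. A call with a gripper value outside its range is refused whole. The fingers move at their own pace and stop on an object; "squeeze" is the grip in N (left out, the last holds). Time passes only in rows, so rows that do not move let the fingers close. It gives the time, the measured TCP pose, the force, the opening and the grip force at its end, in the units of the state.
- get_state(): the state, without advancing time (a new reading comes with each control period).
- capture(name): name is "side" or "top" or "wrist"; returns (picture, depth): 400x640x3 uint8, red, green, blue; 400x640 float32, m along the optical axis (not along the pixel's ray), 0 where there is no reading.
- camera_model(name): a dict with "fx", "fy", "cx", "cy" (pixels), "world_to_cam" (4x4, takes a point from world to camera coordinates); the wrist camera has in their place "mount" (4x4, takes a point from camera to tool coordinates, whose origin is the TCP and whose axes are the flange's). Camera axes: x right, y up, looking along -z (the intrinsics and any distortion apply to the point x, -y, -z); pixel columns grow to the right and rows downward; lengths in m; the calibration is good to about 2 mm. A picture is of the moment at which its call begins: read the wrist's pose just before it. camera_model takes no time and is no camera call.
- finish_job(): hands the job in; it is judged then, once.
The state is a dict: "clock": time; "qpos": joint angles; "qvel": joint speeds; "joint_efforts": joint torques, N m; "tool_pos": TCP position; "ee_rot": TCP orientation; "contact_force": force on the tool from outside, world axes, zero at the start; "wrist_torque": the same for the moment, N m; "width": finger opening in m; "gripper_force": force on a finger pad.
Only numpy, scipy, OpenCV 4.12 (cv2) and the standard library are available. Lean on these libraries where they do the work, as an engineer would, in place of code of your own. Each camera call takes 0.05 s, during which the arm holds its last target. There are 200 camera calls.

## Working session

There is one attempt and no reset: what is moved stays moved. The work goes in short steps, Python scripts to look and compute and a tool call to move; the robot and the scene stay as the last step left them, time stands still between calls to the robot, and variables do not carry over. Pictures are saved under pics/ and viewed, at most 14 in all, crops included, and the job is handed in when it is done.

Besides the shell and the picture viewer there is one more tool, called after "Emit:" as name(argument=value, ...), one argument or row to a line, values as JSON. arm_command: Moves the arm, as the interface text tells. Its arguments: {"type":"object","properties":{"series":{"type":"array"},"squeeze":{"type":"number"}},"required":["series"]}

```bash
mkdir -p pics
python3 - <<'E'
from station import *
import cv2,numpy as np
print(get_state(),grip_depth if not callable(grip_depth) else grip_depth())
for n in("top","side","wrist"):
    m=camera_model(n);print(n,{k:np.round(v,4).tolist() if not isinstance(v,str) else v for k,v in m.items()})
for n in("top","side"):
    p,d=capture(n);cv2.imwrite(f"pics/{n}0.png",p[:,:,::-1]);np.save(f"{n}0.npy",d)
E
```

```text
{'clock': 0.0, 'qpos': array([ 9.84973978e-01,  2.76565066e-01,  1.50611972e+00, -9.15781359e-06,
        1.36070770e+00, -1.21005688e-01]), 'qvel': array([-0.00021565,  0.00146109, -0.00010138, -0.00333091,  0.00037227,
       -0.00120784]), 'joint_efforts': array([-7.26596300e-04, -4.04588771e+01, -2.37223238e+01,  7.02281180e-02,
        3.46372824e-02, -9.31620366e-05]), 'tool_pos': array([0.25744005, 0.51350736, 0.20462717]), 'ee_rot': array([-7.23432455e-01, -3.05653105e+00,  2.65678274e-03]), 'contact_force': array([0.77209961, 0.96537592, 0.17458443]), 'wrist_torque': array([-0.00878051,  0.01556494,  0.01930692]), 'gripper_force': 0.0, 'width': 0.09423219044445773} 0.0188
top {'fx': 468.7501, 'fy': 468.7501, 'cx': 318.3541, 'cy': 198.7547, 'world_to_cam': [[-0.0631, -0.998, -0.005, 0.018], [0.9763, -0.0628, 0.2069, -0.6014], [-0.2068, 0.0081, 0.9783, -1.6319], [0.0, 0.0, 0.0, 1.0]]}
side {'fx': 479.3474, 'fy': 479.3474, 'cx': 321.6121, 'cy': 205.6802, 'world_to_cam': [[0.9517, -0.3061, -0.0222, -0.5771], [0.1742, 0.4793, 0.8602, -0.1455], [-0.2527, -0.8225, 0.5095, -1.273], [0.0, 0.0, 0.0, 1.0]]}
wrist {'fx': 312.0183, 'fy': 312.0183, 'cx': 325.7667, 'cy': 196.9799, 'mount': [[-0.001, 0.9661, 0.2581, 0.0748], [1.0, 0.0009, 0.0008, -0.0005], [0.0005, 0.2581, -0.9661, -0.1797], [0.0, 0.0, 0.0, 1.0]]}
```

View pics/top0.png

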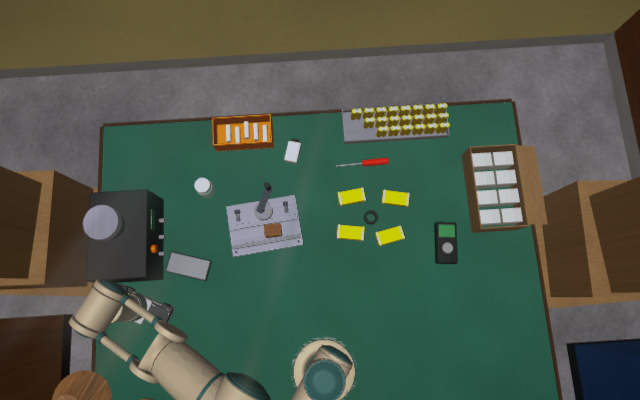

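View pics/side0.png

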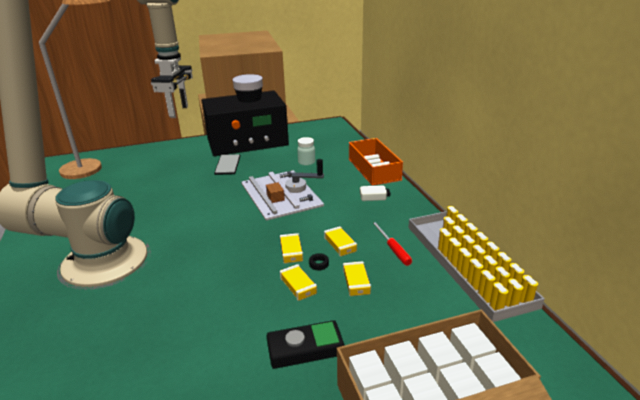

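The top view shows the jig around (264,225) with its crank pointing away (handle at 267,187) and the block at (272,230). There are four packs, at (351,196), (396,198), (350,232) and (390,235), with the tape at (371,217) between them. The side view agrees. Next I'll get rough measurements from the top view.

```bash
cat > h.py <<'E'
from station import *
import cv2,numpy as np
from scipy.spatial.transform import Rotation as Rn
def pose(n):
    m=camera_model(n)
    if n!="wrist": return m,np.linalg.inv(m["world_to_cam"])
    s=get_state();T=np.eye(4);T[:3,:3]=Rn.from_rotvec(s["ee_rot"]).as_matrix();T[:3,3]=s["tool_pos"]
    return m,T@np.asarray(m["mount"])
def ray(mp,uv,z):
    m,C=mp;uv=np.atleast_2d(uv).astype(float)
    d=np.c_[(uv[:,0]-m["cx"])/m["fx"],-(uv[:,1]-m["cy"])/m["fy"],-np.ones(len(uv))]@C[:3,:3].T
    o=C[:3,3];return o+d*((z-o[2])/d[:,2])[:,None]
def px(mp,P):
    m,C=mp;P=np.atleast_2d(P);q=(np.c_[P,np.ones(len(P))]@np.linalg.inv(C).T)[:,:3]
    return np.c_[m["cx"]-m["fx"]*q[:,0]/q[:,2],m["cy"]+m["fy"]*q[:,1]/q[:,2]]
def rects(mp,mask,z,amin):
    """min-area rectangles, in world metres, of a mask's blobs cast on height z: centre, long, short, long-axis angle deg"""
    out=[]
    for c in cv2.findContours(mask.astype(np.uint8),cv2.RETR_EXTERNAL,cv2.CHAIN_APPROX_NONE)[0]:
        if cv2.contourArea(c)<amin: continue
        w=ray(mp,c[:,0],z)[:,:2].astype(np.float32)
        b=cv2.boxPoints(cv2.minAreaRect(w));e=[b[1]-b[0],b[2]-b[1]];e.sort(key=lambda v:-np.hypot(*v))
        a=np.degrees(np.arctan2(e[0][1],e[0][0]))%180
        out.append([*np.round(b.mean(0),4),*[round(float(np.hypot(*v)),4) for v in e],round(float(a),1)])
    return out
def hsv(p): return cv2.cvtColor(p,cv2.COLOR_RGB2HSV)
def yellow(p): h=hsv(p);return (h[...,0]>22)&(h[...,0]<36)&(h[...,1]>120)&(h[...,2]>110)
def see(n,f):
    mp=pose(n);p,d=capture(n);cv2.imwrite(f"pics/{f}.png",p[:,:,::-1]);return mp,p,d
E
python3 - <<'E'
from h import *
mp=pose("top");p=cv2.imread("pics/top0.png")[:,:,::-1].copy()
Y=yellow(p);print("yellow",[r for r in rects(mp,Y,.024,150)])
h=hsv(p);J=(h[...,1]<45)&(h[...,2]>110);J=cv2.morphologyEx(J.astype(np.uint8),cv2.MORPH_CLOSE,np.ones((7,7)))
M=np.zeros_like(J);M[185:265,215:315]=1
print("jig",rects(mp,J&M,.01,800))
for k,u,z in(("handletop",(267,186),.115),("axis",(264,212),.05),("block",(272,229),.05),("tape",(371,217),.018),("jar",(203,186),.085),("phone",(188,265),.009),("driver",(362,163),.02),("meter",(446,243),.03),("chg",(292,151),.03)): print(k,ray(mp,u,z).round(3))
E
```

```text
yellow [[np.float32(0.4582), np.float32(-0.2716), 0.0805, 0.0519, 102.3], [np.float32(0.4786), np.float32(-0.1279), 0.0801, 0.0515, 85.3], [np.float32(0.5958), np.float32(-0.3056), 0.0809, 0.0518, 79.0], [np.float32(0.6124), np.float32(-0.1429), 0.0803, 0.0519, 97.8]]
jig [[np.float32(0.5262), np.float32(0.1859), 0.2597, 0.1911, 96.3]]
handletop [[0.648 0.158 0.115]]
axis [[0.568 0.179 0.05 ]]
block [[0.504 0.153 0.05 ]]
tape [[ 0.53  -0.21   0.018]]
jar [[0.67  0.391 0.085]]
phone [[0.398 0.467 0.009]]
driver [[ 0.737 -0.193  0.02 ]]
meter [[ 0.416 -0.47   0.03 ]]
chg [[0.798 0.067 0.03 ]]
```

Emit:
arm_command(
  series=[
    [9.4,[4.1,-4.4,0.7],[0,0,-0.125]],
    [9.4,[4.1,-4.4,0.7],[0,0,-0.125]],
    [9.4,[4.1,-4.4,0.7],[0,0,-0.125]],
    [9.4,[4.1,-4.4,0.7],[0,0,-0.125]],
    [9.4,[4.1,-4.4,0.7],[0,0,-0.125]],
    [9.4,[4.1,-4.4,0.7],[0,0,-0.125]],
    [9.4,[4.1,-4.4,0.7],[0,0,-0.125]],
    [9.4,[4.1,-4.4,0.7],[0,0,-0.122]],
    [9.4,[0,0,0],[0,0,0]],
    [9.4,[0,0,0],[0,0,0]],
  ],
)

```text
clock: 1.35
tool_pos: [0.5851, 0.1622, 0.2607]
ee_rot: [-2.096, -2.338, 0.002]
contact_force: [-1.0, 0.0, -0.1]
width: 0.0942
gripper_force: 0.0
```

Run:
```python
from h import *
s=get_state();print(s["tool_pos"],Rn.from_rotvec(s["ee_rot"]).as_matrix().round(3),s["qpos"].round(2),s["clock"])
see("wrist","w1")
```

```text
[0.5850626  0.16217886 0.26074069] [[-0.109  0.994 -0.002]
 [ 0.994  0.109  0.001]
 [ 0.001 -0.002 -1.   ]] [0.16 0.3  1.33 0.   1.51 0.05] 1.35
```

View pics/w1.png

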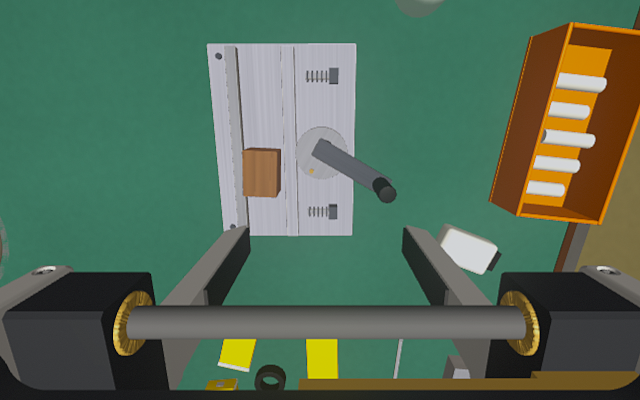

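The wrist view shows the plate corners at (208,44), (356,43), (352,236) and (222,236). The handle top is at (387,194), the brass dot at (311,171), and the block top spans (244,150) to (281,197).

Run:
```python
from h import *
mp=pose("wrist");p=cv2.imread("pics/w1.png")[:,:,::-1].copy();h=hsv(p)
print("corners",ray(mp,[(208,44),(356,43),(352,236),(222,236)],.01).round(4).tolist())
G=((h[...,0]<60)|(h[...,0]>95)|(h[...,1]<60));M=np.zeros(G.shape,bool);M[30:240,195:360]=1;M[:,357:]=0
print("jig",rects(mp,cv2.morphologyEx((G&M).astype(np.uint8),cv2.MORPH_OPEN,np.ones((9,9))),.01,5000))
B=(h[...,0]<20)&(h[...,1]>80)&(h[...,2]>120)&M
print("block",rects(mp,B,.05,300))
print("handle top",ray(mp,(387,194),.115).round(4),"axis disc",ray(mp,(322,154),.045).round(4))
```

```text
corners [[0.4185, 0.305, 0.01], [0.6043, 0.3264, 0.01], [0.6333, 0.0672, 0.01], [0.4422, 0.0461, 0.01]]
jig [[np.float32(0.5267), np.float32(0.1843), 0.2658, 0.1939, 96.3]]
block [[np.float32(0.4997), np.float32(0.1539), 0.0598, 0.0429, 93.9]]
handle top [[0.6506 0.1607 0.115 ]] axis disc [[0.5765 0.187  0.045 ]]
```

Emit:
arm_command(
  series=[
    [6,[5.7,-0.2,0],[0,0,0]],
    [6,[1.0,0,-6],[0,0,0]],
    [6,[0,0,-6],[0,0,0]],
    [6,[0,0,-6.2],[0,0,0]],
    [6,[0,0,0],[0,0,0]],
    [1.6,[0,0,0],[0,0,0]],
    [1.6,[0,0,0],[0,0,0]],
    [1.6,[0,0,0],[0,0,0]],
    [1.6,[0,0,0],[0,0,0]],
    [1.6,[0,0,0],[0,0,0]],
  ],
  squeeze=10,
)

```text
clock: 2.65
tool_pos: [0.6519, 0.1599, 0.0805]
ee_rot: [-2.097, -2.338, 0.001]
contact_force: [-4.2, 1.2, 6.2]
width: 0.0199
gripper_force: 10.0
```

Run:
```python
import numpy as np
a=np.array([.5795,.1914]);xc=np.array([.108,-.994]);yc=-np.array([-.994,-.108])
f=lambda t:a+.08*(-np.cos(t)*xc+np.sin(t)*yc)
T=np.linspace(2.087,-.02,13);P=np.array([f(t) for t in T]);print(P[0],P[-1]);print((np.diff(P,axis=0)*100).round(2).tolist())
```

```text
[0.65292303 0.15966456] [0.56927143 0.27073131]
[[0.44, 1.33], [0.2, 1.39], [-0.04, 1.4], [-0.29, 1.37], [-0.52, 1.3], [-0.74, 1.19], [-0.94, 1.04], [-1.11, 0.86], [-1.24, 0.66], [-1.34, 0.43], [-1.39, 0.19], [-1.4, -0.06]]
```

Emit:
arm_command(
  series=[
    [1.6,[0.45,1.35,0.3],[0,0,0]],
    [1.6,[0.2,1.4,0],[0,0,0]],
    [1.6,[-0.05,1.4,0],[0,0,0]],
    [1.6,[-0.3,1.35,0],[0,0,0]],
    [1.6,[-0.5,1.3,0],[0,0,0]],
    [1.6,[-0.75,1.2,0],[0,0,0]],
    [1.6,[-0.95,1.05,0],[0,0,0]],
  ],
)

```text
clock: 3.52
tool_pos: [0.6404, 0.2524, 0.0813]
ee_rot: [2.093, 2.333, 0.017]
contact_force: [13.9, 4.3, -12.5]
width: 0.0191
gripper_force: 10.1
```

Emit:
arm_command(
  series=[
    [1.6,[-1.1,0.85,0],[0,0,0]],
    [1.6,[-1.25,0.65,0],[0,0,0]],
    [1.6,[-1.35,0.4,0],[0,0,0]],
    [1.6,[-1.4,0.2,0],[0,0,0]],
    [1.6,[-1.4,-0.05,0],[0,0,0]],
    [1.6,[0,0,0],[0,0,0]],
    [1.6,[0,0,0],[0,0,0]],
  ],
)

```text
clock: 4.4
tool_pos: [0.5714, 0.2886, 0.0829]
ee_rot: [-2.091, -2.324, -0.044]
contact_force: [2.1, 35.7, -10.6]
width: 0.0159
gripper_force: 16.0
```

Run:
```python
from h import *
see("wrist","w2");mp,p,d=see("side","s2");cv2.imwrite("pics/s2c.png",cv2.resize(p[130:230,220:350,::-1],None,fx=5,fy=5))
print(get_state()["contact_force"],get_state()["tool_pos"],get_state()["qpos"])
```

```text
[ 2.21085521 37.04709349 -9.58073085] [0.57139543 0.28856453 0.08292497] [0.34270172 0.4460724  1.55857065 0.02954269 1.11976967 0.2244372 ]
```

View pics/w2.png

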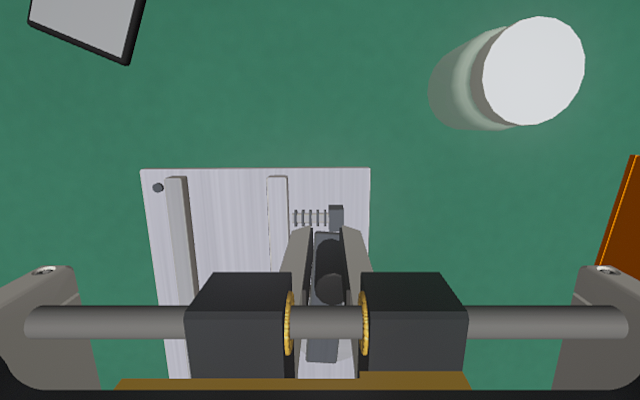

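The gripped view shows the handle top near (330,288), between the fingers. It has crept towards the far edge of the pads.

Run:
```python
from h import *
mp=pose("wrist");print(ray(mp,[(330,288),(330,275)],.115).round(4),px(mp,[[.569,.2707,.115]]))
```

```text
[[0.5746 0.273  0.115 ]
 [0.5738 0.2805 0.115 ]] [[318.9582456  290.94823644]]
```

View pics/s2c.png

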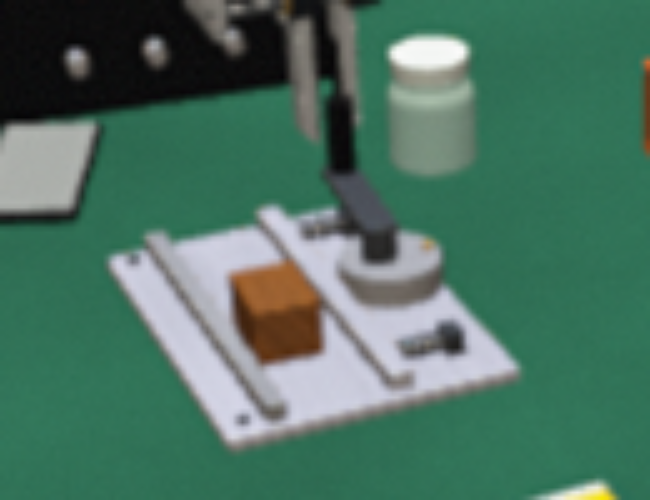

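Emit:
arm_command(
  series=[
    [4,[0,0,0],[0,0,0]],
    [5,[0,0,0],[0,0,0]],
    [6.5,[0,0,0],[0,0,0]],
    [6.5,[0,0,5],[0,0,0]],
    [6.5,[0,0,5],[0,0,0]],
    [6.5,[-2.25,-3.9,0],[0,0,0]],
    [6.5,[-2.25,-3.9,0],[0,0,0]],
    [6.5,[-2.25,-3.95,0],[0,0,0]],
    [6.5,[0,0,0],[0,0,0]],
    [6.5,[0,0,0],[0,0,0]],
  ],
)

```text
clock: 5.75
tool_pos: [0.5018, 0.1534, 0.1827]
ee_rot: [2.098, 2.337, 0.002]
contact_force: [0.9, 0.6, -0.4]
width: 0.0647
gripper_force: 0.0
```

Run:
```python
from h import *
s=get_state();print(s["tool_pos"],Rn.from_rotvec(s["ee_rot"]).as_matrix().round(3).tolist(),s["contact_force"])
see("wrist","w3")
```

```text
[0.50184391 0.15335052 0.18272679] [[-0.107, 0.994, 0.001], [0.994, 0.107, 0.001], [0.0, 0.001, -1.0]] [ 0.92048052  0.56950604 -0.36111767]
```

View pics/w3.png

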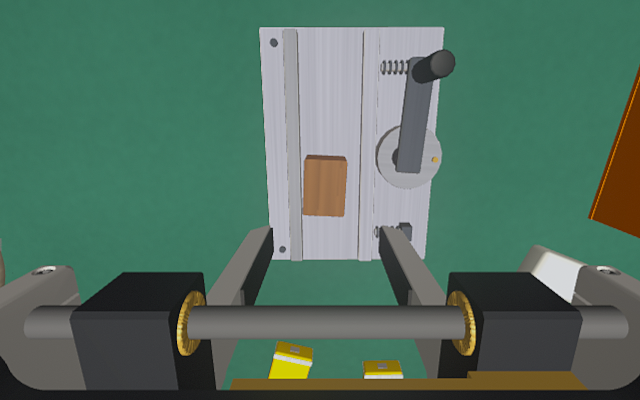

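The crank now lies along the channel's -x (handle top at 436,64), the dot faces away from the bar (434,160), and the block top is centred at about (326,187).

Run:
```python
from h import *
mp=pose("wrist");p=cv2.imread("pics/w3.png")[:,:,::-1].copy();h=hsv(p)
print("corners",ray(mp,[(260,27),(443,27),(425,258),(269,260)],.01).round(4).tolist())
B=(h[...,0]<20)&(h[...,1]>80)&(h[...,2]>100);B[:140]=0;B[225:]=0;B[:,:290]=0;B[:,370:]=0
print("block",rects(mp,B,.05,300), "fence inner edge",ray(mp,[(299,30),(301,260)],.024).round(4).tolist())
print("bar inner",ray(mp,[(364,32),(360,260)],.0245).round(4).tolist(),"handle",ray(mp,(437,64),.115))
```

```text
corners [[0.418, 0.3053, 0.01], [0.6037, 0.3254, 0.01], [0.634, 0.0697, 0.01], [0.4429, 0.0464, 0.01]]
block [[np.float32(0.5001), np.float32(0.156), 0.063, 0.0429, 93.7]] fence inner edge [[0.4592, 0.3037, 0.024], [0.4827, 0.0577, 0.024]]
bar inner [[0.5229, 0.3087, 0.0245], [0.5522, 0.0654, 0.0245]] handle [[0.57149279 0.27154913 0.115     ]]
```

Emit:
arm_command(
  series=[
    [6.5,[-0.15,0.1,-5.2],[0,0,0]],
    [6.5,[0,0,-5.2],[0,0,0]],
    [6.5,[0,0,-5.0],[0,0,0]],
    [6.5,[0,0,0],[0,0,0]],
    [3.8,[0,0,0],[0,0,0]],
    [3.8,[0,0,0],[0,0,0]],
    [3.8,[0,0,0],[0,0,0]],
    [3.8,[0,0,0],[0,0,0]],
    [3.8,[0,0,3],[0,0,0]],
    [3.8,[0,0,5],[0,0,0]],
  ],
  squeeze=20,
)

```text
clock: 7.05
tool_pos: [0.4979, 0.1541, 0.1078]
ee_rot: [-2.095, -2.337, 0.006]
contact_force: [1.2, 0.3, -1.9]
width: 0.0446
gripper_force: 19.7
```

Emit:
arm_command(
  series=[
    [3.8,[-5,-0.5,0],[0,0,0]],
    [3.8,[-5,-0.5,0],[0,0,0]],
    [3.8,[-5,-0.5,0],[0,0,0]],
    [3.8,[0,0,-4],[0,0,0]],
    [3.8,[0,0,-3.5],[0,0,0]],
    [3.8,[0,0,-1.3],[0,0,0]],
    [3.8,[0,0,0],[0,0,0]],
  ],
)

```text
clock: 7.92
tool_pos: [0.3489, 0.1393, 0.02]
ee_rot: [-2.096, -2.338, 0.003]
contact_force: [-0.2, -0.1, -1.4]
width: 0.0439
gripper_force: 19.8
```

Emit:
arm_command(
  series=[
    [3.8,[0,0,-0.1],[0,0,0]],
    [6,[0,0,0],[0,0,0]],
    [6.5,[0,0,0],[0,0,0]],
    [6.5,[0,0,6],[0,0,0]],
    [6.5,[0,0,6],[0,0,0]],
    [6.5,[3.75,-3.85,2],[0,0,0.028]],
    [6.5,[3.75,-3.85,0],[0,0,0]],
  ],
)

```text
clock: 8.8
tool_pos: [0.4273, 0.0621, 0.1625]
ee_rot: [2.058, 2.366, 0.008]
contact_force: [0.5, 0.4, -0.4]
width: 0.0652
gripper_force: 0.0
```

Emit:
arm_command(
  series=[
    [6.8,[3.75,-3.85,0],[-0.156,-0.021,0]],
    [6.8,[3.75,-3.85,0],[-0.156,-0.021,0]],
    [6.8,[3.75,-3.85,0],[-0.156,-0.021,0]],
    [6.8,[3.75,-3.85,0],[-0.156,-0.021,0]],
    [6.8,[3.7,-3.9,-2],[-0.156,-0.021,0]],
    [6.8,[0,0,-4],[0,0,0]],
    [6.8,[0,0,0],[0,0,0]],
    [6.8,[0,0,0],[0,0,0]],
  ],
)

```text
clock: 9.8
tool_pos: [0.6124, -0.1306, 0.1011]
ee_rot: [1.62, 1.858, -0.674]
contact_force: [0.5, 0.3, 1.1]
width: 0.0682
gripper_force: 0.0
```

Run:
```python
from h import *
s=get_state();print(s["tool_pos"],Rn.from_rotvec(s["ee_rot"]).as_matrix().round(3).tolist(),s["qpos"].round(2))
see("side","s4");mp,p,d=see("top","t4")
cv2.imwrite("pics/j4.png",np.vstack([cv2.imread("pics/s4.png"),p[100:300,:,::-1]])[:600])
h=hsv(p);print(rects(mp,yellow(p),.024,150))
B=(h[...,0]<20)&(h[...,1]>100)&(h[...,2]>40);B[:240]=0;B[300:]=0;B[:,:240]=0;B[:,330:]=0;print("block",rects(mp,B,.04,20))
```

```text
[ 0.61235644 -0.13061006  0.10109379] [[-0.096, 0.991, 0.096], [0.699, 0.136, -0.702], [-0.709, -0.001, -0.705]] [ 0.13  0.5   1.76 -0.92  1.1   0.52]
[[np.float32(0.4582), np.float32(-0.2716), 0.0805, 0.0519, 102.3], [np.float32(0.4786), np.float32(-0.1279), 0.0801, 0.0515, 85.3], [np.float32(0.5958), np.float32(-0.3056), 0.0809, 0.0518, 79.0], [np.float32(0.6124), np.float32(-0.1429), 0.0803, 0.0518, 97.6]]
block []
```

View pics/j4.png

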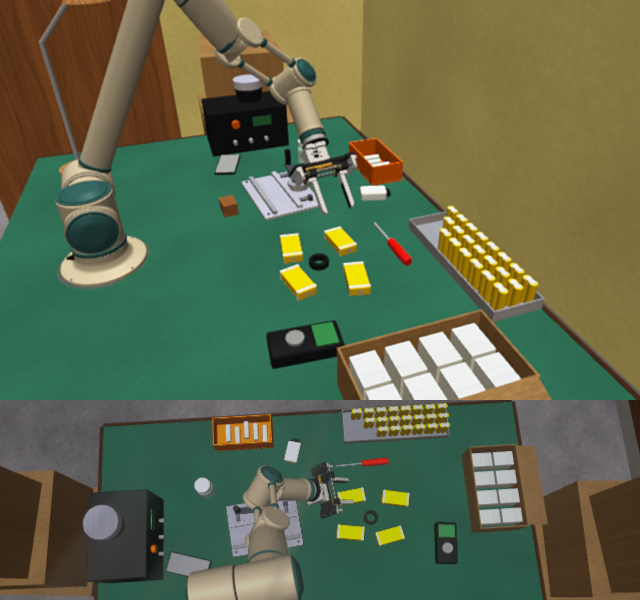

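The tool hovers at a 45° tilt, left of the first pack. The block stands on the bench at (228,205) in the side view, and all four packs are still in place. I'll grasp now.

Emit:
arm_command(
  series=[
    [6.8,[-0.15,0,-4.5],[0,0,0]],
    [6.8,[0,0,-3.5],[0,0,0]],
    [6.8,[0,0,-1.2],[0,0,0]],
    [6.8,[0,0,0],[0,0,0]],
    [4.4,[0,0,0],[0,0,0]],
    [4.4,[0,0,0],[0,0,0]],
    [4.4,[0,0,0],[0,0,0]],
    [4.4,[0,0,0],[0,0,0]],
    [4.4,[0,0,0],[0,0,0]],
  ],
  squeeze=40,
)

```text
clock: 11.02
tool_pos: [0.6108, -0.1306, 0.009]
ee_rot: [1.619, 1.857, -0.675]
contact_force: [-1.3, 3.2, 5.9]
width: 0.0493
gripper_force: 40.0
```

Emit:
arm_command(
  series=[
    [4.4,[0,0,2],[0,0,0]],
    [4.4,[0,0,4],[0,0,0]],
    [4.4,[0,0,5],[0,0,0]],
    [4.4,[0,0,5],[0,0,0]],
    [4.4,[0,0,3],[0,0,0]],
  ],
)

```text
clock: 11.65
tool_pos: [0.6106, -0.13, 0.1994]
ee_rot: [1.622, 1.858, -0.671]
contact_force: [0.4, -0.1, -2.3]
width: 0.0497
gripper_force: 40.0
```

Emit:
arm_command(
  series=[
    [4.4,[-1.3,4.4,0.5],[0.173,0.022,0]],
    [4.4,[-1.3,4.4,0.5],[0.173,0.022,0]],
    [4.4,[-1.3,4.4,0],[0.173,0.022,0]],
    [4.4,[-1.3,4.4,0],[0.173,0.022,0]],
    [4.4,[-1.3,4.4,0],[0.173,0.022,0]],
    [4.4,[-1.3,4.4,0],[0.173,0.022,0]],
    [4.4,[-1.3,4.4,0],[0.173,0.022,0]],
    [4.4,[-1.3,4.4,0],[0.173,0.022,0]],
    [4.4,[-1.4,4.8,0],[0.173,0.022,0]],
    [4.4,[0,0,0],[0,0,-0.028]],
  ],
)

```text
clock: 12.9
tool_pos: [0.49, 0.2691, 0.2044]
ee_rot: [-1.661, -1.837, -0.687]
contact_force: [0.7, -0.3, -1.5]
width: 0.05
gripper_force: 40.0
```

Emit:
arm_command(
  series=[
    [4.4,[0,0,0],[0,0,0]],
    [4.4,[0,0,0],[0,0,0]],
  ],
)

```text
clock: 13.15
tool_pos: [0.4932, 0.269, 0.2082]
ee_rot: [-1.659, -1.846, -0.696]
contact_force: [0.4, 0.2, -3.3]
width: 0.0497
gripper_force: 40.0
```

Run:
```python
from h import *
s=get_state();print(s["tool_pos"],Rn.from_rotvec(s["ee_rot"]).as_matrix().round(3).tolist(),s["qpos"].round(2))
see("wrist","w5");see("side","s5")
a=cv2.imread("pics/s5.png")[60:240,180:380];cv2.imwrite("pics/j5.png",np.vstack([cv2.imread("pics/w5.png")[100:,:][:280],cv2.resize(a,(355,320))[:, :].copy() if 0 else cv2.copyMakeBorder(cv2.resize(a,(355,320)),0,0,0,285,0)]))
```

```text
[0.49321586 0.26904336 0.20817854] [[-0.08, 0.995, -0.062], [0.706, 0.101, 0.701], [0.703, 0.012, -0.711]] [-0.14  0.28  1.8   0.77  1.37 -0.53]
```

View pics/j5.png

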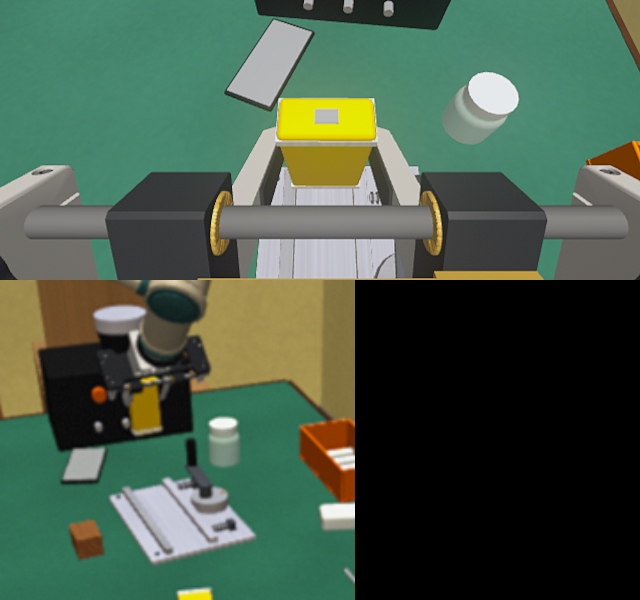

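The pack hangs upright between the fingers (top end at about (327,118) in the wrist view), in line with the channel's far end. I'll lower it.

Emit:
arm_command(
  series=[
    [4.4,[0,0.1,-5],[0,0,0]],
    [4.4,[0,0,-5],[0,0,0]],
    [4.4,[0,0,-2.7],[0,0,0]],
    [4.4,[0,0,-0.6],[0,0,0]],
    [4.4,[0,0,0],[0,0,0]],
  ],
)

```text
clock: 13.88
tool_pos: [0.4931, 0.2706, 0.0752]
ee_rot: [-1.659, -1.843, -0.696]
contact_force: [-1.0, 1.0, -1.8]
width: 0.0495
gripper_force: 40.0
```

Emit:
arm_command(
  series=[
    [4.4,[0,0,-0.2],[0,0,0]],
    [4.4,[0,0,0],[0,0,0]],
  ],
)

```text
clock: 14.12
tool_pos: [0.4929, 0.2705, 0.0734]
ee_rot: [-1.659, -1.844, -0.696]
contact_force: [0.8, 0.0, -2.3]
width: 0.0496
gripper_force: 40.0
```

Emit:
arm_command(
  series=[
    [4.4,[0,0,-0.2],[0,0,0]],
    [4.4,[0,0,0],[0,0,0]],
  ],
)

```text
clock: 14.38
tool_pos: [0.4928, 0.2708, 0.0716]
ee_rot: [-1.658, -1.842, -0.697]
contact_force: [0.2, -1.9, 3.7]
width: 0.0499
gripper_force: 40.0
```

Emit:
arm_command(
  series=[
    [5.4,[0,0,0],[0,0,0]],
    [6,[0,0,0],[0,0,0]],
    [6.6,[0,0,0],[0,0,0]],
    [6.6,[0,0,0],[0,0,0]],
    [6.6,[0,-0.5,3],[0,0,0]],
    [6.6,[0,-2,4],[0,0,0]],
    [6.6,[0,-2,5],[0,0,0]],
    [6.6,[0,0,0],[0,0,0]],
  ],
)

```text
clock: 15.38
tool_pos: [0.4946, 0.2244, 0.1935]
ee_rot: [-1.66, -1.847, -0.702]
contact_force: [-0.1, -0.6, -0.7]
width: 0.0662
gripper_force: 0.0
```

```bash
cat >> h.py <<'E'
O=np.array([.4962,.183]);XC=np.array([.108,-.994]);YC=np.array([.994,.108])
def chan(w): d=np.atleast_2d(w)[:,:2]-O;return np.c_[d@XC,d@YC].round(4).tolist()
E
python3 - <<'E'
from h import *
s=get_state();print(s["tool_pos"],Rn.from_rotvec(s["ee_rot"]).as_matrix().round(3).tolist())
mp,p,d=see("wrist","w6")
r=rects(mp,yellow(p)&(hsv(p)[...,2]>225),.11,200);print(r,[chan(x[:2]) for x in r])
mt,p,d=see("top","t6");r=rects(mt,yellow(p),.11,20);print(r)
E
```

```text
[0.49461898 0.22443454 0.19349378] [[-0.082, 0.995, -0.058], [0.706, 0.099, 0.701], [0.704, 0.017, -0.71]]
[] []
[[np.float32(0.2181), np.float32(0.7999), 0.0421, 0.0226, 86.4], [np.float32(0.4477), np.float32(-0.2582), 0.0764, 0.0492, 102.3], [np.float32(0.4667), np.float32(-0.1252), 0.0691, 0.0488, 85.3], [np.float32(0.4934), np.float32(0.2663), 0.0506, 0.0229, 6.5], [np.float32(0.5783), np.float32(-0.2904), 0.0768, 0.0492, 79.0]]
```

View pics/w6.png

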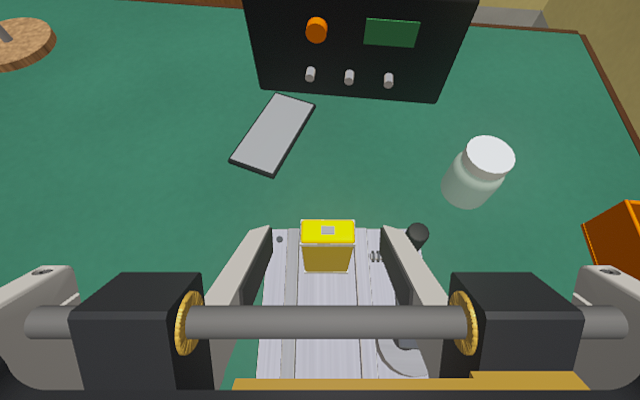

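The first pack stands square in the far end of the channel (top at (328,232)). The top view puts it at channel x -83, y +6 mm. Next I'll work out the move to the second pack.

```bash
cat >> h.py <<'E'
def goal(xyz,yaw,tilt,n):
    """per-row shift (cm) and turn for n equal rows from the measured pose; yaw = closing axis deg, tilt deg about it"""
    s=get_state();R0=Rn.from_rotvec(s["ee_rot"])
    D=Rn.from_matrix([[0,1,0],[1,0,0],[0,0,-1]])
    R1=Rn.from_euler("z",yaw,degrees=True)*Rn.from_euler("x",tilt,degrees=True)*D
    v=(R1*R0.inv()).as_rotvec();dx=(np.array(xyz)-s["tool_pos"])*100
    print("total",dx.round(2),v.round(3),"| per row",(dx/n).round(2),(v/n).round(3))
E
python3 -c "
from h import *
goal([.4796,-.116,.10],-4.7,-45,10)"
```

```text
total [ -1.25 -34.14  -9.03] [-1.569 -0.007 -0.151] | per row [-0.12 -3.41 -0.9 ] [-0.157 -0.001 -0.015]
```

Emit:
arm_command(
  series=[
    [6.8,[-0.1,-3.4,0],[-0.157,-0.001,-0.015]],
    [6.8,[-0.1,-3.4,0],[-0.157,-0.001,-0.015]],
    [6.8,[-0.1,-3.4,0],[-0.157,-0.001,-0.015]],
    [6.8,[-0.1,-3.4,0],[-0.157,-0.001,-0.015]],
    [6.8,[-0.1,-3.4,-1],[-0.157,-0.001,-0.015]],
    [6.8,[-0.1,-3.4,-1.5],[-0.157,-0.001,-0.015]],
    [6.8,[-0.1,-3.4,-1.5],[-0.157,-0.001,-0.015]],
    [6.8,[-0.15,-3.4,-1.5],[-0.157,-0.001,-0.015]],
    [6.8,[-0.2,-3.4,-1.5],[-0.157,-0.001,-0.015]],
    [6.8,[-0.2,-3.4,-2],[-0.157,-0.001,-0.015]],
  ],
)

```text
clock: 16.73
tool_pos: [0.4793, -0.1145, 0.0992]
ee_rot: [1.833, 1.697, -0.764]
contact_force: [0.0, -0.0, -0.6]
width: 0.0679
gripper_force: 0.0
```

Emit:
arm_command(
  series=[
    [6.8,[0,0,0],[0,0,0]],
    [6.8,[0,0,0],[0,0,0]],
  ],
)

```text
clock: 16.98
tool_pos: [0.4798, -0.1138, 0.1003]
ee_rot: [1.839, 1.7, -0.76]
contact_force: [0.5, -1.0, 0.2]
width: 0.068
gripper_force: 0.0
```

```bash
python3 -c "
from h import *
goal([.4796,-.116,.009],-4.7,-45,1);print(get_state()['qpos'].round(2))"
```

```text
total [-0.02 -0.22 -9.13] [-0.002 -0.    -0.003] | per row [-0.02 -0.22 -9.13] [-0.002 -0.    -0.003]
[ 0.18  0.42  1.91 -0.82  1.2   0.72]
```

Emit:
arm_command(
  series=[
    [6.8,[0,-0.2,-4.5],[0,0,0]],
    [6.8,[0,0,-3.4],[0,0,0]],
    [6.8,[0,0,-1.2],[0,0,0]],
    [6.8,[0,0,0],[0,0,0]],
    [4.4,[0,0,0],[0,0,0]],
    [4.4,[0,0,0],[0,0,0]],
    [4.4,[0,0,0],[0,0,0]],
    [4.4,[0,0,0],[0,0,0]],
    [4.4,[0,0,0],[0,0,0]],
  ],
  squeeze=40,
)

```text
clock: 18.1
tool_pos: [0.4803, -0.1165, 0.0107]
ee_rot: [1.838, 1.696, -0.76]
contact_force: [-0.3, 2.3, 6.7]
width: 0.0501
gripper_force: 39.1
```

Emit:
arm_command(
  series=[
    [4.4,[0,0,2],[0,0,0]],
    [4.4,[0,0,4],[0,0,0]],
    [4.4,[0,0,5],[0,0,0]],
    [4.4,[0,0,5],[0,0,0]],
    [4.4,[0,0,3.5],[0,0,0]],
    [4.4,[0,0,0],[0,0,0]],
  ],
)

```text
clock: 18.85
tool_pos: [0.4809, -0.116, 0.2062]
ee_rot: [1.84, 1.695, -0.753]
contact_force: [0.6, 1.0, -2.7]
width: 0.0505
gripper_force: 38.9
```

```bash
python3 -c "
from h import *
t=O+(-.029)*XC+.006*YC
goal([*t,.205],6.2,45,10)"
```

```text
total [ 1.81 32.85 -0.12] [1.571 0.028 0.153] | per row [ 0.18  3.29 -0.01] [0.157 0.003 0.015]
```

Emit:
arm_command(
  series=[
    [4.4,[0.2,3.3,0.3],[0.157,0.003,0.015]],
    [4.4,[0.2,3.3,0.3],[0.157,0.003,0.015]],
    [4.4,[0.2,3.3,0],[0.157,0.003,0.015]],
    [4.4,[0.2,3.3,0],[0.157,0.003,0.015]],
    [4.4,[0.2,3.3,0],[0.157,0.003,0.015]],
    [4.4,[0.2,3.3,0],[0.157,0.003,0.015]],
    [4.4,[0.2,3.3,0],[0.157,0.003,0.015]],
    [4.4,[0.2,3.3,0],[0.157,0.003,0.015]],
    [4.4,[0.1,3.25,0],[0.157,0.003,0.015]],
    [4.4,[0.1,3.2,0],[0.157,0.003,0.015]],
  ],
)

```text
clock: 20.1
tool_pos: [0.4972, 0.2123, 0.2086]
ee_rot: [-1.647, -1.837, -0.677]
contact_force: [0.6, 0.1, -2.2]
width: 0.0507
gripper_force: 39.0
```

Emit:
arm_command(
  series=[
    [4.4,[0,0,0],[0,0,0]],
    [4.4,[0,0,0],[0,0,0]],
  ],
)

```text
clock: 20.35
tool_pos: [0.4975, 0.2114, 0.2095]
ee_rot: [-1.649, -1.843, -0.673]
contact_force: [-0.7, 0.1, -2.4]
width: 0.05
gripper_force: 39.0
```

```bash
python3 -c "
from h import *
t=O+(-.029)*XC+.006*YC
goal([*t,.072],6.2,45,1)
mp,p,d=see('wrist','w7');cv2.imwrite('pics/w7c.png',p[80:320,150:520,::-1])"
```

```text
total [  0.15   0.1  -13.75] [ 0.006 -0.005 -0.005] | per row [  0.15   0.1  -13.75] [ 0.006 -0.005 -0.005]
```

View pics/w7c.png

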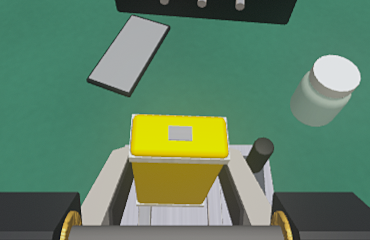

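Pack two hangs square, with its top at about (180,135) in the crop. Lowering it.

Emit:
arm_command(
  series=[
    [4.4,[0.1,0.1,-5],[0.006,-0.005,-0.005]],
    [4.4,[0,0,-5],[0,0,0]],
    [4.4,[0,0,-2.7],[0,0,0]],
    [4.4,[0,0,-0.6],[0,0,0]],
    [4.4,[0,0,0],[0,0,0]],
  ],
)

```text
clock: 21.02
tool_pos: [0.4995, 0.2131, 0.0784]
ee_rot: [-1.648, -1.841, -0.689]
contact_force: [1.0, -0.2, -1.8]
width: 0.0505
gripper_force: 39.0
```

Emit:
arm_command(
  series=[
    [4.4,[0,0,-0.2],[0,0,0]],
    [4.4,[0,0,0],[0,0,0]],
  ],
)

```text
clock: 21.28
tool_pos: [0.4993, 0.2129, 0.0763]
ee_rot: [-1.648, -1.841, -0.689]
contact_force: [-0.9, 0.2, -2.1]
width: 0.0502
gripper_force: 39.0
```

Emit:
arm_command(
  series=[
    [4.4,[0,0,-0.15],[0,0,0]],
    [4.4,[0,0,0],[0,0,0]],
  ],
)

```text
clock: 21.52
tool_pos: [0.4988, 0.213, 0.0741]
ee_rot: [-1.648, -1.839, -0.688]
contact_force: [-0.2, -0.4, -1.1]
width: 0.0504
gripper_force: 39.0
```

Emit:
arm_command(
  series=[
    [4.4,[0,0,-0.15],[0,0,0]],
    [4.4,[0,0,0],[0,0,0]],
  ],
)

```text
clock: 21.78
tool_pos: [0.4988, 0.2134, 0.0733]
ee_rot: [-1.647, -1.838, -0.689]
contact_force: [-1.2, -1.0, 4.5]
width: 0.0503
gripper_force: 38.9
```

Emit:
arm_command(
  series=[
    [4.4,[0,0,-0.1],[0,0,0]],
    [4.4,[0,0,0],[0,0,0]],
  ],
)

```text
clock: 22.02
tool_pos: [0.4987, 0.2138, 0.0733]
ee_rot: [-1.646, -1.837, -0.691]
contact_force: [-1.5, -1.9, 8.6]
width: 0.0503
gripper_force: 38.9
```

Emit:
arm_command(
  series=[
    [5.4,[0,0,0],[0,0,0]],
    [6,[0,0,0],[0,0,0]],
    [6.6,[0,0,0],[0,0,0]],
    [6.6,[0,0,0],[0,0,0]],
    [6.6,[0,-0.5,3],[0,0,0]],
    [6.6,[0,-2,4],[0,0,0]],
    [6.6,[0,-2,5],[0,0,0]],
    [6.6,[0,0,0],[0,0,0]],
  ],
)

```text
clock: 23.02
tool_pos: [0.5012, 0.1667, 0.1943]
ee_rot: [-1.65, -1.845, -0.694]
contact_force: [-0.0, 0.4, -1.0]
width: 0.0658
gripper_force: 0.0
```

```bash
cat >> h.py <<'E'
def look():
    mt=pose("top");p,d=capture("top");h=hsv(p);Y=yellow(p)
    for z,lab in((.11,"up"),(.024,"flat")):
        for r in rects(mt,Y,z,20):
            ok=(r[3]<.03)==(z>.1)
            if ok and r[1]<.5: print(lab,r,chan(r[:2]))
    B=(h[...,0]<20)&(h[...,1]>100)&(h[...,2]>40);B[:235]=0;B[330:]=0;B[:,:230]=0;B[:,330:]=0
    print("block",rects(mt,B,.04,15))
E
python3 -c "
from h import *
look()
goal([.5958+.012*.191,-.3056+.012*.982,.10],-11,-45,10)"
```

```text
up [np.float32(0.4934), np.float32(0.2663), 0.0506, 0.0229, 6.5] [[-0.0831, 0.0062]]
up [np.float32(0.4952), np.float32(0.21), 0.0509, 0.0232, 7.3] [[-0.0269, 0.0019]]
flat [np.float32(0.4582), np.float32(-0.2716), 0.0805, 0.0519, 102.3] [[0.4478, -0.0869]]
flat [np.float32(0.5958), np.float32(-0.3056), 0.0809, 0.0518, 79.0] [[0.4964, 0.0462]]
block [[np.float32(0.3531), np.float32(0.1372), 0.0595, 0.0392, 91.1]]
total [  9.84 -46.11  -9.24] [-1.575  0.071 -0.24 ] | per row [ 0.98 -4.61 -0.92] [-0.158  0.007 -0.024]
```

Emit:
arm_command(
  series=[
    [6.8,[1,-4.6,0],[-0.158,0.007,-0.024]],
    [6.8,[1,-4.6,0],[-0.158,0.007,-0.024]],
    [6.8,[1,-4.6,0],[-0.158,0.007,-0.024]],
    [6.8,[1,-4.6,0],[-0.158,0.007,-0.024]],
    [6.8,[1,-4.6,-1],[-0.158,0.007,-0.024]],
    [6.8,[1,-4.6,-1.5],[-0.158,0.007,-0.024]],
    [6.8,[1,-4.6,-1.5],[-0.158,0.007,-0.024]],
    [6.8,[1,-4.6,-1.5],[-0.158,0.007,-0.024]],
    [6.8,[1,-4.6,-1.5],[-0.158,0.007,-0.024]],
    [6.8,[0.8,-4.6,-2.2],[-0.158,0.007,-0.024]],
  ],
)

```text
clock: 24.32
tool_pos: [0.5973, -0.292, 0.0981]
ee_rot: [1.943, 1.601, -0.812]
contact_force: [-0.2, -0.5, 0.0]
width: 0.0674
gripper_force: 0.0
```

Emit:
arm_command(
  series=[
    [6.8,[0,0,0],[0,0,0]],
    [6.8,[0,0,0],[0,0,0]],
  ],
)

```text
clock: 24.58
tool_pos: [0.5963, -0.2912, 0.0986]
ee_rot: [1.949, 1.604, -0.811]
contact_force: [-0.7, 0.1, -0.2]
width: 0.0677
gripper_force: 0.0
```

```bash
python3 -c "
from h import *
goal([.5958+.012*.191,-.3056+.012*.982,.009],-11,-45,1);print(get_state()['qpos'].round(2))"
```

```text
total [ 0.18 -0.26 -8.96] [ 0.001 -0.002  0.002] | per row [ 0.18 -0.26 -8.96] [ 0.001 -0.002  0.002]
[-0.14  0.57  1.62 -0.87  1.19  0.5 ]
```

Emit:
arm_command(
  series=[
    [6.8,[0.2,-0.25,-4.5],[0,0,0]],
    [6.8,[0,0,-3.3],[0,0,0]],
    [6.8,[0,0,-1.2],[0,0,0]],
    [6.8,[0,0,0],[0,0,0]],
    [4.4,[0,0,0],[0,0,0]],
    [4.4,[0,0,0],[0,0,0]],
    [4.4,[0,0,0],[0,0,0]],
    [4.4,[0,0,0],[0,0,0]],
    [4.4,[0,0,0],[0,0,0]],
  ],
  squeeze=40,
)

```text
clock: 25.7
tool_pos: [0.599, -0.2946, 0.0111]
ee_rot: [1.947, 1.599, -0.81]
contact_force: [-0.8, 2.5, 5.3]
width: 0.0496
gripper_force: 40.0
```

Emit:
arm_command(
  series=[
    [4.4,[0,0,2],[0,0,0]],
    [4.4,[0,0,4],[0,0,0]],
    [4.4,[0,0,5],[0,0,0]],
    [4.4,[0,0,5],[0,0,0]],
    [4.4,[0,0,3.5],[0,0,0]],
    [4.4,[0,0,0],[0,0,0]],
  ],
)

```text
clock: 26.45
tool_pos: [0.6002, -0.2946, 0.2082]
ee_rot: [1.949, 1.596, -0.802]
contact_force: [0.1, -0.9, -2.6]
width: 0.0498
gripper_force: 40.0
```

```bash
python3 -c "
from h import *
t=O+(.026)*XC+.006*YC
goal([*t,.205],6.2,45,10)"
```

```text
total [-9.52 45.24 -0.32] [ 1.577 -0.062  0.244] | per row [-0.95  4.52 -0.03] [ 0.158 -0.006  0.024]
```

Emit:
arm_command(
  series=[
    [4.4,[-0.95,4.5,0.3],[0.158,-0.006,0.024]],
    [4.4,[-0.95,4.5,0.3],[0.158,-0.006,0.024]],
    [4.4,[-0.95,4.5,0],[0.158,-0.006,0.024]],
    [4.4,[-0.95,4.5,0],[0.158,-0.006,0.024]],
    [4.4,[-0.95,4.5,0],[0.158,-0.006,0.024]],
    [4.4,[-0.95,4.5,0],[0.158,-0.006,0.024]],
    [4.4,[-0.95,4.5,0],[0.158,-0.006,0.024]],
    [4.4,[-0.95,4.5,0],[0.158,-0.006,0.024]],
    [4.4,[-0.95,4.5,0],[0.158,-0.006,0.024]],
    [4.4,[-0.95,4.5,0],[0.158,-0.006,0.024]],
  ],
)

```text
clock: 27.7
tool_pos: [0.5028, 0.1562, 0.2091]
ee_rot: [-1.641, -1.836, -0.68]
contact_force: [-0.6, -0.8, -2.7]
width: 0.0499
gripper_force: 40.0
```

Emit:
arm_command(
  series=[
    [4.4,[0,0,0],[0,0,0]],
    [4.4,[0,0,0],[0,0,0]],
  ],
)

```text
clock: 27.95
tool_pos: [0.504, 0.1547, 0.2095]
ee_rot: [-1.645, -1.84, -0.676]
contact_force: [0.3, -0.4, -1.2]
width: 0.0496
gripper_force: 40.0
```

```bash
python3 -c "
from h import *
t=O+(.026)*XC+.006*YC
goal([*t,.072],6.2,45,1)
mp,p,d=see('wrist','w8');cv2.imwrite('pics/w8c.png',p[80:320,150:520,::-1]);print(rects(mp,yellow(p),.2,300),rects(pose('wrist'),yellow(cv2.imread('pics/w7.png')[:,:,::-1].copy()),.2,300))"
```

```text
total [  0.1    0.31 -13.75] [ 0.    -0.005 -0.006] | per row [  0.1    0.31 -13.75] [ 0.    -0.005 -0.006]
[[np.float32(0.5048), np.float32(0.1438), 0.059, 0.0253, 6.4], [np.float32(0.5014), np.float32(0.178), 0.0653, 0.0337, 6.3], [np.float32(0.4997), np.float32(0.2063), 0.0332, 0.0161, 4.5]] [[np.float32(0.506), np.float32(0.1431), 0.0584, 0.0263, 5.2], [np.float32(0.5038), np.float32(0.1764), 0.065, 0.032, 4.8]]
```

Emit:
arm_command(
  series=[
    [4.4,[0.1,0.3,-5],[0,-0.005,-0.005]],
    [4.4,[0,0,-5],[0,0,0]],
    [4.4,[0,0,-2.7],[0,0,0]],
    [4.4,[0,0,-0.7],[0,0,0]],
    [4.4,[0,0,0],[0,0,0]],
  ],
)

```text
clock: 28.62
tool_pos: [0.5057, 0.1582, 0.0771]
ee_rot: [-1.648, -1.841, -0.686]
contact_force: [0.9, 0.4, -1.5]
width: 0.0495
gripper_force: 40.0
```

Emit:
arm_command(
  series=[
    [4.4,[0,0,-0.15],[0,0,0]],
    [4.4,[0,0,0],[0,0,0]],
  ],
)

```text
clock: 28.88
tool_pos: [0.5053, 0.1583, 0.0758]
ee_rot: [-1.648, -1.842, -0.687]
contact_force: [-0.2, 0.0, -1.8]
width: 0.0499
gripper_force: 40.0
```

Emit:
arm_command(
  series=[
    [4.4,[0,0,-0.15],[0,0,0]],
    [4.4,[0,0,0],[0,0,0]],
  ],
)

```text
clock: 29.12
tool_pos: [0.5048, 0.1585, 0.0736]
ee_rot: [-1.648, -1.84, -0.685]
contact_force: [0.6, -0.7, -2.3]
width: 0.0496
gripper_force: 40.0
```

Emit:
arm_command(
  series=[
    [4.4,[0,0,-0.15],[0,0,0]],
    [4.4,[0,0,0],[0,0,0]],
  ],
)

```text
clock: 29.38
tool_pos: [0.5047, 0.1585, 0.0719]
ee_rot: [-1.647, -1.84, -0.685]
contact_force: [0.5, -0.3, -1.9]
width: 0.0496
gripper_force: 40.0
```

Emit:
arm_command(
  series=[
    [4.4,[0,0,-0.1],[0,0,0]],
    [4.4,[0,0,0],[0,0,0]],
  ],
)

```text
clock: 29.62
tool_pos: [0.5048, 0.1586, 0.071]
ee_rot: [-1.647, -1.84, -0.685]
contact_force: [0.7, 0.5, -1.9]
width: 0.05
gripper_force: 40.0
```

Emit:
arm_command(
  series=[
    [4.4,[0,0,-0.15],[0,0,0]],
    [4.4,[0,0,0],[0,0,0]],
  ],
)

```text
clock: 29.88
tool_pos: [0.5047, 0.1588, 0.0709]
ee_rot: [-1.646, -1.839, -0.687]
contact_force: [-1.1, -3.2, 5.7]
width: 0.0494
gripper_force: 40.0
```

Emit:
arm_command(
  series=[
    [4.4,[0,0,-0.1],[0,0,0]],
    [4.4,[0,0,0],[0,0,0]],
  ],
)

```text
clock: 30.12
tool_pos: [0.5046, 0.1589, 0.0708]
ee_rot: [-1.644, -1.839, -0.688]
contact_force: [-3.3, -5.4, 10.9]
width: 0.0498
gripper_force: 40.0
```

Contact. Release, retreat and plan the fourth pack.

Emit:
arm_command(
  series=[
    [4.4,[0,0,0.1],[0,0,0]],
    [5.4,[0,0,0],[0,0,0]],
    [6,[0,0,0],[0,0,0]],
    [6.6,[0,0,0],[0,0,0]],
    [6.6,[0,0,0],[0,0,0]],
    [6.6,[0,-0.5,3],[0,0,0]],
    [6.6,[0,-2,4],[0,0,0]],
    [6.6,[0,-2,5],[0,0,0]],
    [6.6,[0,0,0],[0,0,0]],
  ],
)

```text
clock: 31.25
tool_pos: [0.507, 0.1121, 0.1922]
ee_rot: [-1.65, -1.846, -0.691]
contact_force: [0.1, 0.7, 0.3]
width: 0.066
gripper_force: 0.0
```

```bash
python3 -c "
from h import *
look()
goal([.4582-.012*.213,-.2716+.012*.977,.10],12.3,-45,10)"
```

```text
up [np.float32(0.4935), np.float32(0.2662), 0.0509, 0.0227, 5.5] [[-0.083, 0.0063]]
up [np.float32(0.4952), np.float32(0.2097), 0.0509, 0.0227, 7.4] [[-0.0266, 0.0019]]
up [np.float32(0.505), np.float32(0.1566), 0.0504, 0.0228, 7.0] [[0.0272, 0.0059]]
flat [np.float32(0.4582), np.float32(-0.2716), 0.0805, 0.0519, 102.3] [[0.4478, -0.0869]]
block []
total [ -5.   -37.27  -9.03] [-1.551 -0.25   0.08 ] | per row [-0.5  -3.73 -0.9 ] [-0.155 -0.025  0.008]
```

Emit:
arm_command(
  series=[
    [6.8,[-0.5,-3.7,0],[-0.155,-0.025,0.008]],
    [6.8,[-0.5,-3.7,0],[-0.155,-0.025,0.008]],
    [6.8,[-0.5,-3.7,0],[-0.155,-0.025,0.008]],
    [6.8,[-0.5,-3.7,0],[-0.155,-0.025,0.008]],
    [6.8,[-0.5,-3.7,-1],[-0.155,-0.025,0.008]],
    [6.8,[-0.5,-3.7,-1.5],[-0.155,-0.025,0.008]],
    [6.8,[-0.5,-3.7,-1.5],[-0.155,-0.025,0.008]],
    [6.8,[-0.5,-3.7,-1.5],[-0.155,-0.025,0.008]],
    [6.8,[-0.5,-3.75,-1.5],[-0.155,-0.025,0.008]],
    [6.8,[-0.5,-3.9,-2],[-0.155,-0.025,0.008]],
  ],
)

```text
clock: 32.55
tool_pos: [0.453, -0.2509, 0.1037]
ee_rot: [1.572, 1.936, -0.625]
contact_force: [-0.3, -1.9, 0.6]
width: 0.068
gripper_force: 0.0
```

Emit:
arm_command(
  series=[
    [6.8,[0,0,0],[0,0,0]],
    [6.8,[0,0,0],[0,0,0]],
  ],
)

```text
clock: 32.8
tool_pos: [0.4547, -0.2508, 0.1051]
ee_rot: [1.577, 1.936, -0.622]
contact_force: [-0.0, -0.9, 0.3]
width: 0.068
gripper_force: 0.0
```

```bash
python3 -c "
from h import *
goal([.4582-.012*.213,-.2716+.012*.977,.009],12.3,-45,1);print(get_state()['qpos'].round(2));look()"
```

```text
total [ 0.09 -0.9  -9.61] [-0.039 -0.014  0.013] | per row [ 0.09 -0.9  -9.61] [-0.039 -0.014  0.013]
[-0.15  0.26  2.15 -1.1   0.79  0.48]
up [np.float32(0.4939), np.float32(0.2663), 0.0496, 0.0229, 6.5] [[-0.083, 0.0067]]
up [np.float32(0.4952), np.float32(0.2097), 0.0509, 0.0227, 7.4] [[-0.0266, 0.0019]]
up [np.float32(0.505), np.float32(0.1566), 0.0504, 0.0228, 7.0] [[0.0272, 0.0059]]
flat [np.float32(0.4582), np.float32(-0.2716), 0.0805, 0.0519, 102.3] [[0.4478, -0.0869]]
block [[np.float32(0.3528), np.float32(0.1371), 0.0585, 0.0419, 94.4]]
```

```bash
python3 -c "
from h import *
goal([.4582-.012*.213,-.2716+.012*.977,.009],12.3,-38,2)"
```

```text
total [ 0.03 -0.87 -9.7 ] [0.081 0.014 0.013] | per row [ 0.01 -0.44 -4.85] [0.041 0.007 0.007]
```

Emit:
arm_command(
  series=[
    [6.8,[0,-0.9,-2],[0.081,0.014,0.013]],
    [6.8,[0,0,-2],[0,0,0]],
    [6.8,[0,0,0],[0,0,0]],
  ],
)

```text
clock: 33.22
tool_pos: [0.4546, -0.2609, 0.0659]
ee_rot: [1.612, 2.0, -0.557]
contact_force: [0.4, 0.6, 0.5]
width: 0.0682
gripper_force: 0.0
```

```bash
python3 -c "
from h import *
goal([.4582-.012*.213,-.2716+.012*.977,.009],12.3,-38,2);print(get_state()['qpos'].round(2))"
```

```text
total [ 0.1   0.1  -5.69] [ 0.001 -0.001  0.001] | per row [ 0.05  0.05 -2.84] [ 0.001 -0.     0.001]
[-0.24  0.29  2.17 -1.1   0.67  0.44]
```

Emit:
arm_command(
  series=[
    [6.8,[0.1,0.1,-1],[0.111,0.024,0]],
    [6.8,[0,0,-1],[0.111,0.024,0]],
    [6.8,[0,0,0],[0,0,0]],
  ],
)

```text
clock: 33.6
tool_pos: [0.4573, -0.2615, 0.0479]
ee_rot: [1.742, 2.153, -0.387]
contact_force: [-0.2, 1.0, 0.8]
width: 0.0681
gripper_force: 0.0
```

```bash
python3 -c "
from h import *
goal([.4582-.012*.213,-.2716+.012*.977,.008],12.3,-25,2);print(get_state()['qpos'].round(2))"
```

```text
total [-0.17  0.16 -3.99] [0.005 0.005 0.004] | per row [-0.08  0.08 -2.  ] [0.002 0.002 0.002]
[-0.39  0.28  2.08 -0.65  0.62 -0.1 ]
```

Emit:
arm_command(
  series=[
    [6.8,[-0.15,0.15,-2],[0,0,0]],
    [6.8,[0,0,-1.5],[0,0,0]],
    [6.8,[0,0,-0.5],[0,0,0]],
    [6.8,[0,0,0],[0,0,0]],
    [4.4,[0,0,0],[0,0,0]],
    [4.4,[0,0,0],[0,0,0]],
    [4.4,[0,0,0],[0,0,0]],
    [4.4,[0,0,0],[0,0,0]],
    [4.4,[0,0,0],[0,0,0]],
  ],
  squeeze=40,
)

```text
clock: 34.72
tool_pos: [0.4543, -0.2582, 0.0061]
ee_rot: [1.739, 2.16, -0.389]
contact_force: [-1.2, 3.3, 5.0]
width: 0.0501
gripper_force: 40.0
```

Emit:
arm_command(
  series=[
    [4.4,[0,0,2],[0,0,0]],
    [4.4,[0,0,4],[0,0,0]],
    [4.4,[0,0,5],[0,0,0]],
    [4.4,[0,0,5],[0,0,0]],
    [4.4,[0,0,4],[0,0,0]],
    [4.4,[0,0,0],[0,0,0]],
  ],
)

```text
clock: 35.48
tool_pos: [0.4553, -0.2587, 0.2083]
ee_rot: [1.739, 2.156, -0.387]
contact_force: [-0.1, 0.1, -3.4]
width: 0.0494
gripper_force: 40.0
```

```bash
python3 -c "
from h import *
t=O+(.079)*XC+.006*YC
goal([*t,.205],6.2,65,10);print(get_state()['qpos'].round(2))"
```

```text
total [ 5.54 36.38 -0.33] [ 1.556  0.256 -0.08 ] | per row [ 0.55  3.64 -0.03] [ 0.156  0.026 -0.008]
[-0.39  0.08  1.85 -0.43  0.99 -0.4 ]
```

Emit:
arm_command(
  series=[
    [4.4,[0.55,3.6,0.3],[0.156,0.026,-0.008]],
    [4.4,[0.55,3.6,0.3],[0.156,0.026,-0.008]],
    [4.4,[0.55,3.6,0],[0.156,0.026,-0.008]],
    [4.4,[0.55,3.6,0],[0.156,0.026,-0.008]],
    [4.4,[0.55,3.6,0],[0.156,0.026,-0.008]],
    [4.4,[0.55,3.6,0],[0.156,0.026,-0.008]],
    [4.4,[0.55,3.6,0],[0.156,0.026,-0.008]],
    [4.4,[0.55,3.6,0],[0.156,0.026,-0.008]],
    [4.4,[0.55,3.6,0],[0.156,0.026,-0.008]],
    [4.4,[0.55,3.6,0],[0.156,0.026,-0.008]],
  ],
)

```text
clock: 36.72
tool_pos: [0.5086, 0.1022, 0.209]
ee_rot: [-1.415, -1.578, -0.905]
contact_force: [-0.2, 0.1, -2.8]
width: 0.0494
gripper_force: 40.0
```

Emit:
arm_command(
  series=[
    [4.4,[0,0,0],[0,0,0]],
    [4.4,[0,0,0],[0,0,0]],
  ],
)

```text
clock: 36.98
tool_pos: [0.5086, 0.1015, 0.2103]
ee_rot: [-1.416, -1.585, -0.904]
contact_force: [0.2, 0.4, -2.1]
width: 0.0494
gripper_force: 40.0
```

```bash
python3 -c "
from h import *
t=O+(.079)*XC+.006*YC
goal([*t,.074],6.2,65,1);print(get_state()['qpos'].round(2))
mp,p,d=see('wrist','w9');ms,q,d=see('side','s9');cv2.imwrite('pics/j9.png',np.hstack([p[60:340,130:530,::-1],cv2.resize(q[80:220,200:350,::-1],(300,280))]))"
```

```text
total [  0.21   0.36 -13.63] [-0.006 -0.004 -0.007] | per row [  0.21   0.36 -13.63] [-0.006 -0.004 -0.007]
[-0.54  0.52  1.73  0.82  1.74 -0.89]
```

View pics/j9.png

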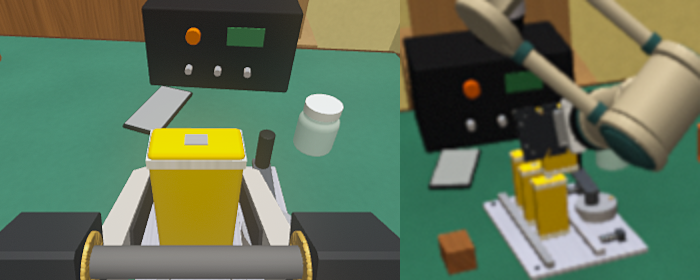

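Three packs stand in the channel and the fourth hangs upright in the grip. Lowering it.

Emit:
arm_command(
  series=[
    [4.4,[0.2,0.35,-4],[-0.006,-0.004,-0.007]],
    [4.4,[0,0,-4],[0,0,0]],
    [4.4,[0,0,-3],[0,0,0]],
    [4.4,[0,0,-1.8],[0,0,0]],
    [4.4,[0,0,-0.4],[0,0,0]],
    [4.4,[0,0,0],[0,0,0]],
  ],
)

```text
clock: 37.83
tool_pos: [0.5113, 0.1052, 0.0803]
ee_rot: [-1.423, -1.59, -0.911]
contact_force: [-0.8, -0.4, -2.7]
width: 0.0497
gripper_force: 40.0
```

Emit:
arm_command(
  series=[
    [4.4,[0,0,-0.2],[0,0,0]],
    [4.4,[0,0,0],[0,0,0]],
  ],
)

```text
clock: 38.08
tool_pos: [0.511, 0.1054, 0.078]
ee_rot: [-1.423, -1.59, -0.91]
contact_force: [-0.7, -0.6, -2.4]
width: 0.0498
gripper_force: 40.0
```

```bash
python3 -c "
from h import *
t=O+(.079)*XC+.006*YC
goal([*t,.074],6.2,65,1)"
```

```text
total [-0.03 -0.02 -0.4 ] [-0.001  0.003 -0.   ] | per row [-0.03 -0.02 -0.4 ] [-0.001  0.003 -0.   ]
```

Emit:
arm_command(
  series=[
    [4.4,[0,0,-0.2],[0,0,0]],
    [4.4,[0,0,0],[0,0,0]],
  ],
)

```text
clock: 38.33
tool_pos: [0.5108, 0.1054, 0.0755]
ee_rot: [-1.423, -1.589, -0.91]
contact_force: [0.2, 0.4, -1.7]
width: 0.0499
gripper_force: 40.0
```

Emit:
arm_command(
  series=[
    [4.4,[0,0,-0.15],[0,0,0]],
    [4.4,[0,0,0],[0,0,0]],
  ],
)

```text
clock: 38.58
tool_pos: [0.5108, 0.1054, 0.0739]
ee_rot: [-1.423, -1.589, -0.91]
contact_force: [0.2, 0.1, -2.8]
width: 0.0498
gripper_force: 40.0
```

Emit:
arm_command(
  series=[
    [4.4,[0,0,-0.1],[0,0,0]],
    [4.4,[0,0,0],[0,0,0]],
  ],
)

```text
clock: 38.83
tool_pos: [0.5108, 0.1054, 0.073]
ee_rot: [-1.423, -1.589, -0.91]
contact_force: [0.6, -0.9, -2.4]
width: 0.0497
gripper_force: 40.0
```

Emit:
arm_command(
  series=[
    [4.4,[0,0,-0.12],[0,0,0]],
    [4.4,[0,0,0],[0,0,0]],
  ],
)

```text
clock: 39.08
tool_pos: [0.5109, 0.1056, 0.0727]
ee_rot: [-1.422, -1.588, -0.911]
contact_force: [-0.6, -1.6, 2.4]
width: 0.0493
gripper_force: 40.0
```

Emit:
arm_command(
  series=[
    [4.4,[0,0,-0.1],[0,0,0]],
    [4.4,[0,0,0],[0,0,0]],
  ],
)

```text
clock: 39.33
tool_pos: [0.5109, 0.1056, 0.0727]
ee_rot: [-1.421, -1.587, -0.912]
contact_force: [-0.3, -2.7, 6.7]
width: 0.0492
gripper_force: 40.0
```

Emit:
arm_command(
  series=[
    [4.4,[0,0,0.1],[0,0,0]],
    [5.4,[0,0,0],[0,0,0]],
    [6,[0,0,0],[0,0,0]],
    [6.6,[0,0,0],[0,0,0]],
    [6.6,[0,0,0],[0,0,0]],
    [6.6,[0,-2,1.5],[0,0,0]],
    [6.6,[0,-4,3],[0,0,0]],
    [6.6,[0,0,5],[0,0,0]],
    [6.6,[0,0,5],[0,0,0]],
    [6.6,[0,0,0],[0,0,0]],
  ],
)

```text
clock: 40.58
tool_pos: [0.5116, 0.0449, 0.2194]
ee_rot: [-1.424, -1.596, -0.913]
contact_force: [0.3, -0.0, -0.9]
width: 0.066
gripper_force: 0.0
```

```bash
python3 -c "
from h import *
look()
goal([.5712,.2715,.25],6.2,0,9)"
```

```text
up [np.float32(0.4934), np.float32(0.2663), 0.0506, 0.0229, 6.5] [[-0.0831, 0.0062]]
up [np.float32(0.4952), np.float32(0.21), 0.0508, 0.023, 6.1] [[-0.0269, 0.0019]]
up [np.float32(0.505), np.float32(0.1566), 0.0504, 0.0228, 7.0] [[0.0272, 0.0059]]
up [np.float32(0.5122), np.float32(0.0989), 0.0492, 0.0228, 6.5] [[0.0853, 0.0068]]
block [[np.float32(0.3528), np.float32(0.1371), 0.0585, 0.0419, 94.4]]
total [ 6.02 22.63  3.25] [-1.126 -0.119 -0.003] | per row [0.67 2.51 0.36] [-0.125 -0.013 -0.   ]
```

Emit:
arm_command(
  series=[
    [4,[0.7,2.5,1],[-0.125,-0.013,0]],
    [4,[0.7,2.5,1],[-0.125,-0.013,0]],
    [4,[0.7,2.5,1],[-0.125,-0.013,0]],
    [4,[0.7,2.5,0.2],[-0.125,-0.013,0]],
    [4,[0.7,2.5,0],[-0.125,-0.013,0]],
    [4,[0.7,2.5,0],[-0.125,-0.013,0]],
    [4,[0.7,2.5,0],[-0.125,-0.013,0]],
    [4,[0.6,2.5,0],[-0.125,-0.013,0]],
    [4,[0.5,2.6,0],[-0.125,-0.013,0]],
    [4,[0,0,0],[0,0,0]],
  ],
)

```text
clock: 41.88
tool_pos: [0.5695, 0.276, 0.2461]
ee_rot: [-2.085, -2.34, 0.004]
contact_force: [0.7, -0.0, -0.0]
width: 0.0402
gripper_force: 0.0
```

```bash
python3 -c "
from h import *
goal([.5712,.2715,.081],6.2,0,3)
mp,p,d=see('wrist','w10');i=np.argwhere(cv2.inRange(p,(0,0,0),(70,70,70))[180:300,300:380]>0)
q=px(mp,[[.5712,.2715,.115]]);print(q);v=q[0].astype(int);g=hsv(p)[...,2][v[1]-25:v[1]+25,v[0]-30:v[0]+30];print((g<75).astype(int)[::3,::3])"
```

```text
total [  0.17  -0.45 -16.51] [-0.003 -0.008 -0.007] | per row [ 0.06 -0.15 -5.5 ] [-0.001 -0.003 -0.002]
[[328.20284623 193.58625587]]
[[0 0 0 0 0 0 0 0 0 0 0 0 0 0 0 0 0 0 0 0]
 [0 0 0 0 0 0 0 0 0 0 0 0 0 0 0 0 0 0 0 0]
 [0 0 0 0 0 0 0 0 0 0 0 0 0 0 0 0 0 0 0 0]
 [0 0 0 0 0 0 0 0 0 0 1 1 1 0 0 0 0 0 0 0]
 [0 0 0 0 0 0 0 0 0 1 1 1 1 1 0 0 0 0 0 0]
 [0 0 0 0 0 0 0 0 0 1 1 1 1 1 0 0 0 0 0 0]
 [0 0 0 0 0 0 0 0 0 1 0 0 0 0 1 0 0 0 0 0]
 [0 0 0 0 0 0 0 0 0 0 0 0 0 0 1 0 0 0 0 0]
 [0 0 0 0 0 0 0 0 0 0 0 0 0 0 1 0 0 0 0 0]
 [0 0 0 0 0 0 0 0 0 0 1 1 1 1 1 0 0 0 0 0]
 [0 0 0 0 0 0 0 0 0 1 1 1 1 1 0 0 0 0 0 0]
 [0 0 0 0 0 0 0 0 0 0 0 1 1 0 0 0 0 0 0 0]
 [0 0 0 0 0 0 0 0 0 0 0 0 0 0 0 0 0 0 0 0]
 [0 0 0 0 0 0 0 0 0 0 0 0 0 0 0 0 0 0 0 0]
 [0 0 0 0 0 0 0 0 0 0 0 0 0 0 0 0 0 0 0 0]
 [0 0 0 0 0 0 0 0 0 0 0 0 0 0 0 0 0 0 0 0]
 [0 0 0 0 0 0 0 0 0 0 0 0 0 0 0 0 0 0 0 0]]
```

Emit:
arm_command(
  series=[
    [4.8,[0.35,-0.45,-5.5],[0,-0.008,-0.007]],
    [4.8,[0,0,-5.5],[0,0,0]],
    [4.8,[0,0,-5.4],[0,0,0]],
    [4.8,[0,0,0],[0,0,0]],
    [1.6,[0,0,0],[0,0,0]],
    [1.6,[0,0,0],[0,0,0]],
    [1.6,[0,0,0],[0,0,0]],
    [1.6,[0,0,0],[0,0,0]],
  ],
  squeeze=20,
)

```text
clock: 42.92
tool_pos: [0.5758, 0.2673, 0.0869]
ee_rot: [2.105, 2.328, 0.014]
contact_force: [0.4, -0.1, 6.1]
width: 0.0195
gripper_force: 20.0
```

```bash
cat >> h.py <<'E'
def arc(t0,t1,n,r=.08):
    A=O+.084*YC;f=lambda t:A+r*(-np.cos(t)*XC+np.sin(t)*YC)
    P=[get_state()["tool_pos"][:2]]+[f(t) for t in np.linspace(t0,t1,n+1)[1:]]
    c=chan(P[0])[0];print("theta now",np.arctan2(c[1]-.084,-c[0]),"r",np.hypot(c[1]-.084,c[0]));print((np.diff(P,axis=0)*100).round(2).tolist())
E
python3 -c "
from h import *
arc(0,1.05,8)"
```

```text
theta now 0.05579309943368891 r 0.07531719591169071
[[0.58, 0.47], [1.04, -0.09], [1.02, -0.23], [0.99, -0.36], [0.93, -0.49], [0.86, -0.6], [0.77, -0.71], [0.67, -0.81]]
```

Emit:
arm_command(
  series=[
    [1.6,[0.6,0.3,-0.3],[0,0,0]],
    [1.6,[1.05,-0.05,0],[0,0,0]],
    [1.6,[1.0,-0.2,0],[0,0,0]],
    [1.6,[1.0,-0.35,0],[0,0,0]],
    [1.6,[0.95,-0.5,0],[0,0,0]],
    [1.6,[0.85,-0.6,0],[0,0,0]],
  ],
)

```text
clock: 43.68
tool_pos: [0.6263, 0.2536, 0.0845]
ee_rot: [-2.105, -2.327, -0.006]
contact_force: [-7.8, 1.4, 12.6]
width: 0.0197
gripper_force: 20.0
```

```bash
python3 -c "
from h import *
arc(.8,1.7,7)"
```

```text
theta now 0.7561025178195075 r 0.07724920711567207
[[1.19, -0.7], [0.65, -0.8], [0.54, -0.87], [0.43, -0.93], [0.3, -0.98], [0.18, -1.01], [0.04, -1.03]]
```

Emit:
arm_command(
  series=[
    [1.6,[0.9,-0.65,0.3],[0,0,0]],
    [1.6,[0.65,-0.8,0],[0,0,0]],
    [1.6,[0.55,-0.85,0],[0,0,0]],
    [1.6,[0.45,-0.95,0],[0,0,0]],
    [1.6,[0.3,-1.0,0],[0,0,0]],
    [1.6,[0.2,-1.0,0],[0,0,0]],
    [1.6,[0.05,-1.05,0],[0,0,0]],
  ],
)

```text
clock: 44.55
tool_pos: [0.6592, 0.1929, 0.0845]
ee_rot: [-2.105, -2.327, -0.014]
contact_force: [0.1, 6.2, -2.6]
width: 0.0183
gripper_force: 18.4
```

```bash
python3 -c "
from h import *
arc(1.7,2.6,7)"
```

```text
theta now 1.6690879145581077 r 0.0794836461166698
[[-0.04, -1.27], [-0.22, -1.0], [-0.35, -0.97], [-0.47, -0.92], [-0.58, -0.85], [-0.68, -0.77], [-0.78, -0.67]]
```

Emit:
arm_command(
  series=[
    [1.6,[-0.1,-1.0,0],[0,0,0]],
    [1.6,[-0.2,-1.0,0],[0,0,0]],
    [1.6,[-0.35,-0.95,0],[0,0,0]],
    [1.6,[-0.45,-0.9,0],[0,0,0]],
    [1.6,[-0.6,-0.85,0],[0,0,0]],
    [1.6,[-0.7,-0.75,0],[0,0,0]],
    [1.6,[-0.8,-0.65,0],[0,0,0]],
  ],
)

```text
clock: 45.42
tool_pos: [0.6272, 0.1284, 0.0849]
ee_rot: [2.107, 2.33, 0.009]
contact_force: [-0.7, 0.6, -0.5]
width: 0.0159
gripper_force: 0.0
```

```bash
python3 -c "
from h import *
arc(2.6,3.2,6);mp=pose('wrist');mp,p,d=see('wrist','w11');see('side','s11')
q=cv2.imread('pics/s11.png')[80:220,200:350];cv2.imwrite('pics/j11.png',np.hstack([p[60:340,130:530,::-1],cv2.resize(q,(300,280))]))"
```

```text
theta now 2.6091660701609536 r 0.07938923100773806
[[-0.57, -0.45], [-0.7, -0.38], [-0.74, -0.31], [-0.76, -0.24], [-0.78, -0.16], [-0.8, -0.08]]
```

View pics/j11.png

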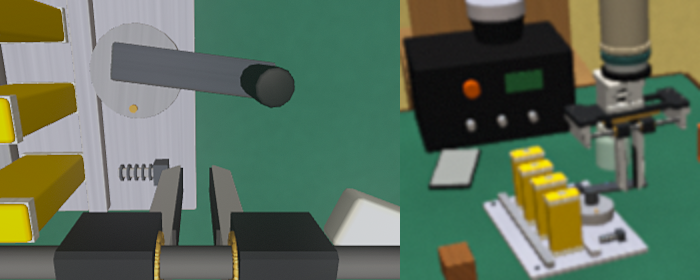

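The handle slipped out. Its top is at about (402,147) in the full wrist image, near 1.75 rad, and the packs are all still standing. I'll regrasp with the fingers closing along the handle's travel and turn the gripper with it.

```bash
python3 -c "
from h import *
mp=pose('wrist');w=ray(mp,(402,147),.115)[0];c=chan(w)[0];th=np.arctan2(c[1]-.084,-c[0]);print(w,c,th,np.hypot(c[0],c[1]-.084))
t=O+.084*YC+.08*(-np.cos(th)*XC+np.sin(th)*YC)
print(t);goal([*t,.145],80,0,8)"
```

```text
[0.65661677 0.19037517 0.115     ] [0.01, 0.1603] 1.7011151448969342 0.07695251782755388
[0.65966448 0.19030509]
total [3.3  6.21 6.  ] [-0.005  0.     1.296] | per row [0.41 0.78 0.75] [-0.001  0.     0.162]
```

Emit:
arm_command(
  series=[
    [1.6,[0,0,5.5],[0,0,0]],
    [5,[0,0,1],[0,0,0.185]],
    [5,[0.5,1,0],[0,0,0.185]],
    [5,[0.5,1,0],[0,0,0.185]],
    [5,[0.5,1,0],[0,0,0.185]],
    [5,[0.5,1,0],[0,0,0.185]],
    [5,[0.6,1.1,0],[0,0,0.185]],
    [5,[0.6,1.1,0],[0,0,0.185]],
    [5,[0,0,0],[0,0,0]],
  ],
)

```text
clock: 46.65
tool_pos: [0.6601, 0.1918, 0.1496]
ee_rot: [-0.277, -3.126, -0.008]
contact_force: [0.6, 0.4, -0.7]
width: 0.0496
gripper_force: 0.0
```

```bash
python3 -c "
from h import *
goal([.6588,.1903,.080],80,0,1);print(get_state()['qpos'].round(2));mp,p,d=see('wrist','w12');cv2.imwrite('pics/w12c.png',p[60:380,130:530,::-1])"
```

```text
total [-0.13 -0.15 -6.96] [-0.005 -0.003  0.002] | per row [-0.13 -0.15 -6.96] [-0.005 -0.003  0.002]
[ 0.18  0.48  1.33  0.01  1.34 -1.22]
```

View pics/w12c.png

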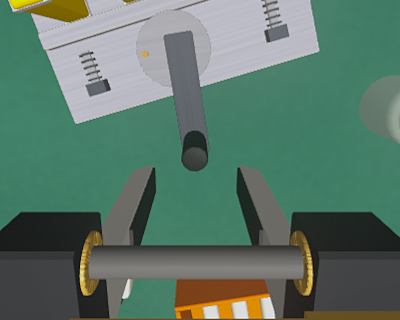

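The handle top at (194,157) in the crop is centred between the open fingers. I'll check it and plan the arc.

```bash
python3 -c "
from h import *
mp=pose('wrist');w=ray(mp,(324,217),.115)[0];c=chan(w)[0];print(w,c,np.arctan2(c[1]-.084,-c[0]),np.hypot(c[0],c[1]-.084))
arc(1.7,3.16,14)"
```

```text
[0.65660372 0.18990338 0.115     ] [0.0105, 0.1602] 1.7077292743539407 0.07692002340093249
theta now 1.6897292211078858 r 0.08006559810555343
[[-0.07, -0.91], [-0.15, -0.82], [-0.23, -0.8], [-0.31, -0.77], [-0.39, -0.74], [-0.47, -0.69], [-0.54, -0.64], [-0.6, -0.58], [-0.66, -0.51], [-0.71, -0.44], [-0.75, -0.37], [-0.78, -0.29], [-0.81, -0.2], [-0.83, -0.12]]
```

Emit:
arm_command(
  series=[
    [5,[-0.25,-0.15,-3.5],[0,0,0]],
    [5,[0,0,-3.3],[0,0,0]],
    [5,[0,0,0],[0,0,0]],
    [1.6,[0,0,0],[0,0,0]],
    [1.6,[0,0,0],[0,0,0]],
    [1.6,[0,0,0],[0,0,0]],
    [1.6,[0,0,0],[0,0,0]],
  ],
  squeeze=20,
)

```text
clock: 47.58
tool_pos: [0.6585, 0.1906, 0.0832]
ee_rot: [-0.276, -3.129, -0.011]
contact_force: [0.9, 3.5, 3.2]
width: 0.0193
gripper_force: 20.0
```

Emit:
arm_command(
  series=[
    [1.6,[-0.1,-0.85,0],[0,0,-0.1]],
    [1.6,[-0.15,-0.8,0],[0,0,-0.1]],
    [1.6,[-0.25,-0.8,0],[0,0,-0.1]],
    [1.6,[-0.3,-0.75,0],[0,0,-0.1]],
    [1.6,[-0.4,-0.75,0],[0,0,-0.1]],
  ],
)

```text
clock: 48.2
tool_pos: [0.6475, 0.1525, 0.0832]
ee_rot: [1.046, 2.961, 0.018]
contact_force: [2.8, 7.5, 1.6]
width: 0.02
gripper_force: 20.0
```

```bash
python3 -c "
from h import *
arc(2.2,3.16,10);print(get_state()['wrist_torque'])"
```

```text
theta now 2.207928094969518 r 0.07850159234053791
[[-0.25, -0.67], [-0.47, -0.6], [-0.53, -0.56], [-0.58, -0.5], [-0.63, -0.44], [-0.67, -0.38], [-0.7, -0.32], [-0.73, -0.25], [-0.75, -0.18], [-0.76, -0.11]]
[ 0.98696359 -0.30018196  0.00561483]
```

Emit:
arm_command(
  series=[
    [1.6,[-0.35,-0.7,0],[0,0,-0.09]],
    [1.6,[-0.5,-0.6,0],[0,0,-0.09]],
    [1.6,[-0.55,-0.55,0],[0,0,-0.09]],
    [1.6,[-0.6,-0.5,0],[0,0,-0.09]],
    [1.6,[-0.65,-0.45,0],[0,0,-0.09]],
  ],
)

```text
clock: 48.82
tool_pos: [0.6215, 0.1254, 0.0831]
ee_rot: [1.681, 2.653, 0.022]
contact_force: [3.6, 8.8, 0.9]
width: 0.0198
gripper_force: 20.0
```

```bash
python3 -c "
from h import *
arc(2.7,3.16,5)"
```

```text
theta now 2.6898966667298954 r 0.07858104097045292
[[-0.64, -0.51], [-0.67, -0.29], [-0.7, -0.23], [-0.72, -0.17], [-0.73, -0.1]]
```

Emit:
arm_command(
  series=[
    [1.6,[-0.7,-0.4,0],[0,0,-0.07]],
    [1.6,[-0.7,-0.3,0],[0,0,-0.07]],
    [1.6,[-0.7,-0.25,0],[0,0,-0.07]],
    [1.6,[-0.7,-0.15,0],[0,0,-0.07]],
    [1.6,[-0.75,-0.1,0],[0,0,-0.07]],
    [1.6,[0,0,0],[0,0,0]],
  ],
)

```text
clock: 49.58
tool_pos: [0.5859, 0.1122, 0.0831]
ee_rot: [2.113, 2.322, 0.02]
contact_force: [3.7, 6.0, 0.1]
width: 0.0194
gripper_force: 20.0
```

```bash
python3 -c "
from h import *
arc(3.1,3.16,1)"
```

```text
theta now -3.1103917958776326 r 0.08013900423638917
[[0.09, 0.02]]
```

Emit:
arm_command(
  series=[
    [3,[0,0,0],[0,0,0]],
    [4.5,[0,0,0],[0,0,0]],
    [4.5,[0,0,0],[0,0,0]],
    [4.5,[0,0,4],[0,0,0]],
    [4.5,[0,0,6],[0,0,0]],
    [4.5,[3,-5,2],[0,0,0]],
    [4.5,[3,-5,0],[0,0,0]],
    [4.5,[3,-5,0],[0,0,0]],
    [4.5,[0,0,0],[0,0,0]],
    [4.5,[0,0,0],[0,0,0]],
  ],
)

```text
clock: 50.82
tool_pos: [0.6726, -0.0399, 0.2012]
ee_rot: [-2.113, -2.323, -0.008]
contact_force: [-0.1, -0.4, 0.1]
width: 0.0449
gripper_force: 0.0
```

```bash
python3 -c "
from h import *
look();mp,p,d=see('top','t13');ms,q,d=see('side','s13')
cv2.imwrite('pics/j13.png',np.hstack([cv2.resize(p[160:270,200:330,::-1],(390,330),interpolation=2),cv2.resize(q[130:235,220:350,::-1],(400,330),interpolation=2)]))"
```

```text
up [np.float32(0.489), np.float32(0.2653), 0.0508, 0.0229, 6.5] [[-0.0826, 0.0017]]
up [np.float32(0.4949), np.float32(0.21), 0.0502, 0.023, 6.1] [[-0.027, 0.0016]]
up [np.float32(0.5009), np.float32(0.1564), 0.0503, 0.0233, 6.9] [[0.0269, 0.0018]]
up [np.float32(0.5081), np.float32(0.0982), 0.0491, 0.0225, 8.3] [[0.0856, 0.0027]]
block []
```

View pics/j13.png

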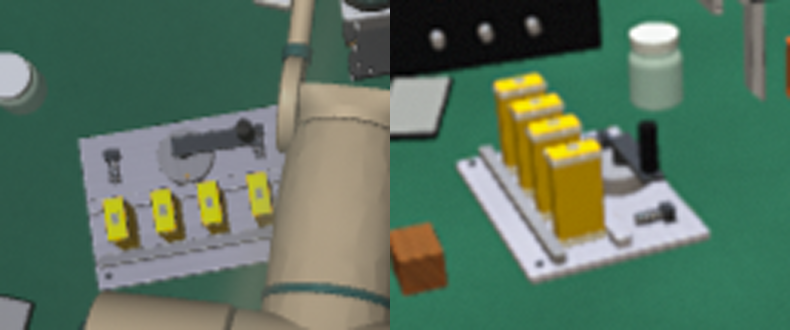

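All four packs stand squared (y about +2 mm), the crank lies along +x, and the block is on the bench in front of the jig. One last numeric check on the cam and block before handing in.

```bash
python3 -c "
from h import *
c=chan(ray(pose('top'),(281.7,203),.115))[0];print(c,np.arctan2(c[1]-.084,-c[0])%6.283)
ms=pose('side');q=cv2.imread('pics/s13.png')[:,:,::-1].copy();h=hsv(q);B=(h[...,0]<18)&(h[...,1]>100)&(h[...,2]>40);B[:180]=0;B[240:]=0;B[:,:200]=0;B[:,250:]=0
m=cv2.moments(B.astype(np.uint8));print(chan(ray(ms,(m['m10']/m['m00'],m['m01']/m['m00']),.025)),m['m00'])"
```

```text
[0.0829, 0.0787] 3.205252903204079
[[0.0717, -0.1588]] 311.0
```

```bash
python3 -c "
from station import *
print(finish_job())"
```

```text
the job is handed in; nothing more can be done
None
```

I handed the job in: all four packs stand squared against the fence, the cam is set at about 3.2 rad (its high point), and the block rests on the bench about 16 cm in front of the channel; the hand-in returned no verdict.

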